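Lock the spark trap into the fume suction box

ROBOT

A 7-joint arm with a two-finger parallel gripper is mounted at the origin on the work surface. World frame = base frame: x ahead of the robot, y to its left, z up, the work surface at z = 0. Lengths are in mm, angles in rad, forces in N, time in s.
With the tool pointing down it reaches from about 425 to 1025 mm from the base axis. Payload 9.4 kg.
Tool frame: the origin (TCP) lies on the mounting face of the last link; the fingertips stand 186 mm ahead of it and the grasp point (between the pads) lies bot.grasp_offset ahead of it (bot.grasp_offset is the distance from the TCP to the grasp point, in mm); x points along the fingers, y is the direction in which the jaws open and shut, and the axes are right-handed (so a half turn about x gives the same grasp; the last joint's range is limited). The gripper opens to 93 mm and grips with 3 to 60 N. Pads are 15 mm wide; open, the fingers measure 128 mm over their backs; the gripper's body (75 mm by 188 mm) begins 65 mm behind the grasp point.
Start: joints at [-1.405, 0.599, -0.003, 1.599, 0.002, 0.943, -0.08], TCP at [174.302, 703.735, 404.718] pointing down, gripper open.
Joint ranges: [-2.57, 2.57], [-0.35, 1.97], [-1.29, 1.29], [0.11, 2.56], [-1.05, 4.19], [0.11, 1.86], [-2.63, 2.63]. Speed limits (rad/s): [2.22, 2.22, 3.01, 3.01, 3.14, 3.14, 3.14].

INTERFACE

Orientations are given as [roll, pitch, yaw] about the fixed x, y, z axes, in that order (R = Rz(yaw) Ry(pitch) Rx(roll)).
In Python, from bench import bot gives the robot as it stands. The module is installed in compiled form; this text tells all that it offers.
- The arm moves only by the tool play_rows, never from a script. Its argument "deltas" is a list of rows, each an object with "offset": the shift along the tool's x, y, z in units of 50 mm (1.0 is 50 mm), a list of three; "delta_rot": the turn, a rotation vector about the tool's x, y, z in units of 6 degrees (1.0 is 6 degrees), a list of three. In form: [{"offset": [x, y, z], "delta_rot": [rx, ry, rz]}, ...]. A call has exactly 10 rows; each row shifts and turns the commanded pose from where the row before left it, along the tool's axes as they then stand; what a row does not reach is not made up. A row lasts 1/8 s, in which the tool goes at most 62.5 mm and 10.7 degrees, less where a joint would pass 70% of its speed; a pose out of reach is approached as far as the arm can. A call is refused whole if a number of a shift passes 1 or a number of a turn 1, either way. A call with a gripper value outside its range is refused whole. "hand" is the gripper's target within -1 to 1 (fully open at 1, half-way at 0, shut at -1), set as the call begins (left out, the last holds). The fingers move at their own pace and stop on an object; "squeeze" is the grip in N (left out, the last holds). Time passes only in rows, so rows that do not move let the fingers close, or fill a call up. It gives the time, the measured TCP pose, the force and the opening at its end, in the units of the state.
- bot.get_obs(): the state, without advancing time (a new reading comes with each control period).
- bot.camera(name): name is "side" or "top"; returns a dict with "color" (384x512x3 uint8, red, green, blue), "intrinsics" (3x3 intrinsics, pixels), "dist_coeffs" ([k1, k2, p1, p2, k3] as OpenCV has them; the pictures are not rectified), "rvec" (rotation vector, rad) and "tvec" (3), from world to camera coordinates, as OpenCV has them. Camera axes: x right, y down, z forward; pixel columns grow to the right and rows downward; lengths in mm; the calibration is good to about 2 mm. A picture is of the moment at which its call begins. There is no depth.
- bot.sign_off(): hands the job in, once; it reports no verdict.
The state is a dict: "time_s": time; "qpos": joint angles; "qvel": joint speeds; "effort": joint torques, N m; "eef_pos": TCP position; "eef_rot": TCP orientation; "force": force on the tool from outside, world axes, zero at the start; "ft_torque": the same for the moment, N m; "gripper_width": finger opening in mm.
Only numpy, scipy, OpenCV 4.12 (cv2) and the standard library are available. Lean on these libraries where they do the work, as an engineer would, in place of code of your own. Each camera call takes 0.05 s, during which the arm holds its last target.

TASK

Take the spark trap with the two side lugs by its bar handle, hang it in the two bayonet hooks on top of the bench suction box, and twist it clockwise (seen from above) until both lugs drop into the notches of the lock ring, then let go of it. Feel for the notches, whose place differs from day to day, and be gentle: never load the box, its hooks or its ring with more than 35 N. Leave everything else on the bench where it is.

Things in the scene. Friction and masses are not known exactly. Their poses are not given: they have to be found in the camera images.
- trap_mid (a point): spark trap, loose, 0.25 to 0.5 kg, standing upright: steel cylinder 56 mm across and 68 mm tall, 102 mm overall with the bar handle on top and a lug on either side. The point is on its axis, 51 mm above its underside; z up, x along the lugs and the handle bar. The trap is the same after half a turn about z.
- trap_handle (a point): centre of the trap's handle, 34 mm above trap_mid, same axes: a solid upright bar standing on the cylinder, 50 mm long along x, 12 mm thick in y, 34 mm high (17 mm up and down from this point). Grip it across y.
- trap_lugs (a point): point on the trap's axis at the height of its lugs, 11 mm below trap_mid, same axes. The lugs are two round pins 8 mm thick that stick out along +x and -x to 50 mm from the axis.
- collar (a point): centre of the intake hole (62 mm across, open below) in the top plate of the bench suction box (fixed, 200 x 200 mm, plate 100 mm above the table), at the plate's height; z up, x to the box's outlet side. The dark lock ring (radii 31 to 56 mm, 8 mm thick) lies on the plate and two steel bayonet hooks stand over it. All is rigid, no springs. Locked, trap_mid is 15 mm above this point.
- hooks_top (a point): axis point at the top of the hooks, 24 mm above the plate. Their lips (radii 31 to 45 mm, 5 mm thick, 11 mm free height between lip and ledge) leave two entry gaps 13 mm wide on +x and -x of this point: lugs along x, the trap passes straight down (2.5 to 3 mm play to each side). Then it can turn only clockwise seen from above, up to about 1.6 rad; counter-clockwise it is blocked.
- ledge (a point): axis point at the top of the lock ring, 8 mm above the plate: the ledge that the lugs rest on (trap_mid then 23 mm above the plate) and slide along. Its two opposite notches, 13 mm wide and 8 mm deep, lie 0.7 to 1.25 rad clockwise of the entry gaps, elsewhere each time, not measured. The ring does not turn with the trap. A trap not let down into the notches can be turned past them.
- spark_trap: the same spark trap; origin at the centre of its underside, axes as trap_mid
- plain_mid (a point): plain insert: steel cylinder 56 mm across, 68 mm tall, with NO side lugs and a round knob on top (98 mm overall); point half-way up. Looks like the spark trap but does not belong in the collar; leave it standing
- hammer: hammer 250 mm long lying along its x; bystander
- wrench: wrench 170 mm long lying along its x; bystander
- brush: hand brush 200 mm long lying along its x; bystander
- magnet: L-shaped welding magnet, legs about 90 and 80 mm, 28 mm high, origin under its long leg; bystander
- offcut: steel angle offcut 70 x 40 mm, 40 mm high; bystander
- tin: open steel tin 100 x 70 x 40 mm, origin under its centre; bystander

How it is judged:
By the outcome, as a careful person would: the job done as asked, in the order asked, and still so for the second after the job is handed in, with the robot touching nothing.
It also fails if it takes over 61 s, if anything falls off the work surface, if the arm or the gripper's body presses on something with over 40 N, if the wrist force passes 120 N, or if a joint passes its speed limit or range.

## Working session

There is one attempt and no reset: what is moved stays moved. The work goes in short steps, Python scripts to look and compute and a tool call to move; the robot and the scene stay as the last step left them, time stands still between calls to the robot, and variables do not carry over. Pictures are saved under pics/ and viewed, and the job is handed in when it is done.

Besides the shell and the picture viewer there is one more tool, called as name(argument=value, ...) on one line, values as JSON. play_rows: Moves the arm, as the interface text tells. Its arguments: {"type":"object","properties":{"deltas":{"type":"array","items":{"type":"object","properties":{"offset":{"type":"array","items":{"type":"number"}},"delta_rot":{"type":"array","items":{"type":"number"}}}}},"hand":{"type":"number"},"squeeze":{"type":"number"}},"required":["deltas"]}

```bash
mkdir -p pics; python3 - <<'E'
from bench import bot
import cv2
o=bot.get_obs()
for k,v in o.items(): print(k,v)
print(bot.grasp_offset)
for n in("side","top"):
    c=bot.camera(n)
    cv2.imwrite(f"pics/{n}0.png",c["color"][:,:,::-1])
    print(n,{k:v for k,v in c.items() if k!="color"})
E
```

```text
time_s 0.0
qpos [-1.40468045  0.60010542 -0.00253594  1.60011839  0.00182659  0.94289303
 -0.07977308]
qvel [ 1.15953621e-04 -3.77149035e-04  2.93373779e-03  8.98442817e-04
  6.39225837e-05 -1.50252028e-03 -3.43928025e-05]
effort [ 1.50118808e-04 -7.65084529e+01  1.49721947e+00 -2.52338684e+01
 -5.24956360e-02  1.69999874e-02  1.64814273e-04]
eef_pos [174.26771262 703.53929399 403.87820275]
eef_rot [-1.46183467  1.56927374 -1.70455554]
force [-0.99878475  0.16993944  0.49834567]
ft_torque [ 0.04589096 -0.00979265 -0.03499132]
gripper_width 92.99847374562685
167.3
side {'intrinsics': array([[364.25292653,   0.        , 254.86842757],
       [  0.        , 364.25292653, 191.41717802],
       [  0.        ,   0.        ,   1.        ]]), 'dist_coeffs': array([-0.07814614,  0.        ,  0.        ,  0.        ,  0.        ]), 'rvec': array([ 2.39159041, -0.17937803,  0.06022259]), 'tvec': array([-514.77902565,  153.9652307 , 1282.64194235])}
top {'intrinsics': array([[381.69721197,   0.        , 255.42742041],
       [  0.        , 381.69721197, 192.20286012],
       [  0.        ,   0.        ,   1.        ]]), 'dist_coeffs': array([0.03422066, 0.        , 0.        , 0.        , 0.        ]), 'rvec': array([ 2.16014271, -2.16599129,  0.09560574]), 'tvec': array([  37.30141933,  559.33383248, 1380.87144542])}
```

View pics/side0.png

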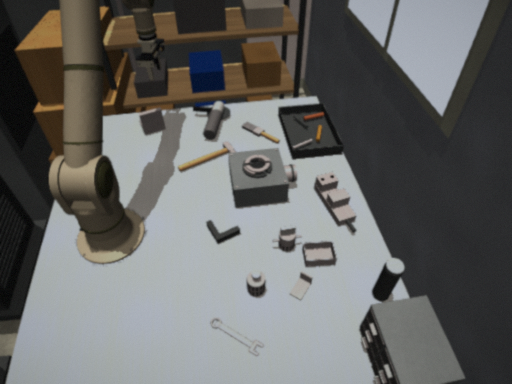

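View pics/top0.png

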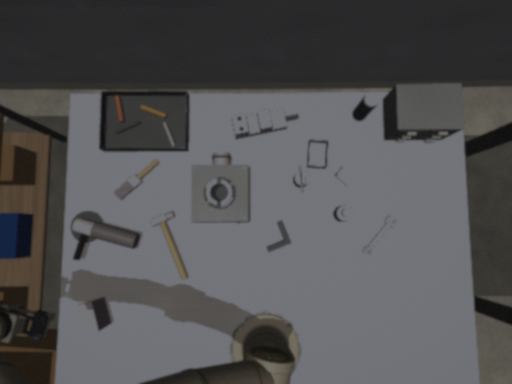

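The trap with lugs is at side (288,237) / top (300,178). The plain insert is at side (257,283) / top (343,213), and the collar at side (258,163) / top (220,192). I'll zoom in on these.

```bash
cat > h.py <<'E'
import numpy as np, cv2
from bench import bot
def crop(c,x0,y0,w,h,s,name):
    im=c["color"][y0:y0+h,x0:x0+w,::-1]
    cv2.imwrite("pics/"+name,cv2.resize(im,None,fx=s,fy=s,interpolation=cv2.INTER_CUBIC))
def ray(c,uv):
    p=cv2.undistortPoints(np.array([[uv]],float),c["intrinsics"],c["dist_coeffs"])[0,0]
    R=cv2.Rodrigues(c["rvec"])[0]; o=-R.T@c["tvec"]; d=R.T@np.array([p[0],p[1],1]); return o,d/np.linalg.norm(d)
def plane(c,uv,z):
    o,d=ray(c,uv); return o+d*(z-o[2])/d[2]
def tri(c1,u1,c2,u2):
    o1,d1=ray(c1,u1);o2,d2=ray(c2,u2)
    A=np.array([d1,-d2]).T; t=np.linalg.lstsq(A,o2-o1,rcond=None)[0]
    p,q=o1+d1*t[0],o2+d2*t[1]; return (p+q)/2,np.linalg.norm(p-q)
def proj(c,P): return cv2.projectPoints(np.atleast_2d(np.array(P,float)),c["rvec"],c["tvec"],c["intrinsics"],c["dist_coeffs"])[0][:,0]
E
python3 - <<'E'
from h import *
import pickle
s=bot.camera("side");t=bot.camera("top")
pickle.dump((s,t),open("c0.pkl","wb"))
crop(s,260,210,60,50,12,"s_trap.png");crop(t,270,150,60,50,12,"t_trap.png")
crop(s,220,140,80,60,10,"s_box.png");crop(t,180,150,80,75,8,"t_box.png")
E
```

```text
(no output)
```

View pics/s_trap.png

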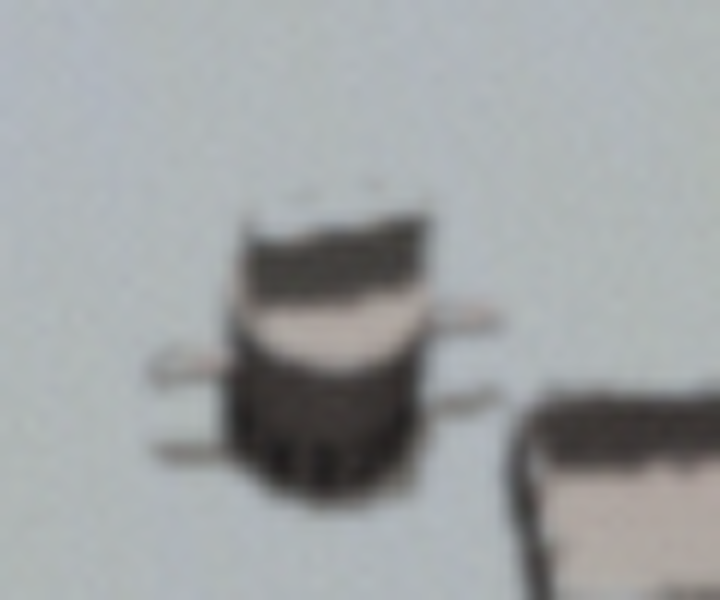

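View pics/t_trap.png

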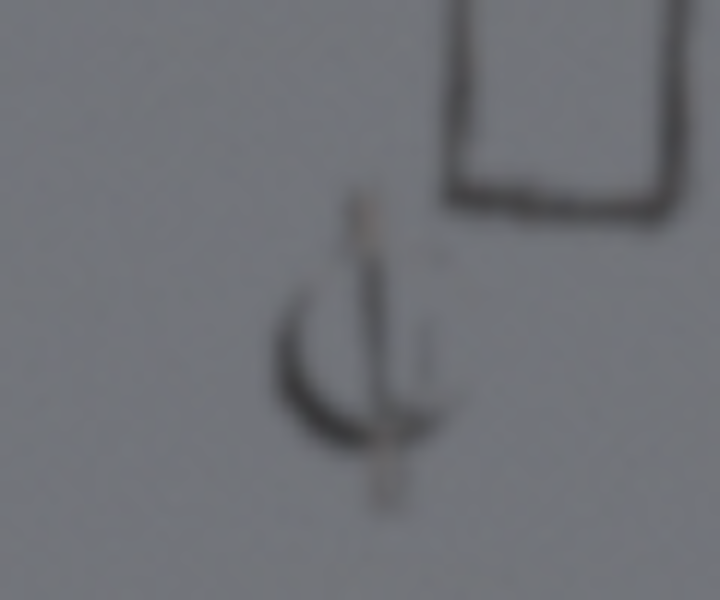

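View pics/s_box.png

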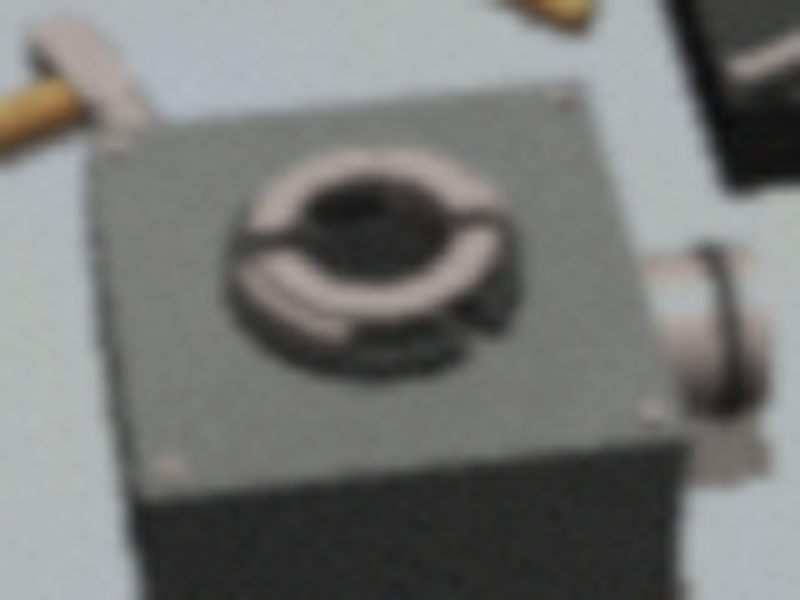

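View pics/t_box.png

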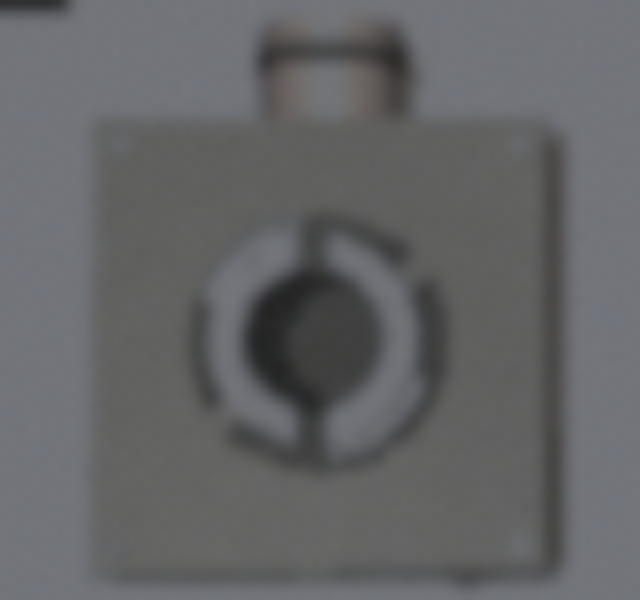

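```bash
cat >> h.py <<'E'
def px(x0,y0,s,x,y): return (x0+(x+.5)/s-.5, y0+(y+.5)/s-.5)
E
python3 - <<'E'
from h import *
import pickle
np.set_printoptions(precision=1,suppress=True)
s,t=pickle.load(open("c0.pkl","rb"))
S=lambda x,y:px(260,210,12,x,y); T=lambda x,y:px(270,150,12,x,y)
for a in [(152,365),(500,315)]:
  for b in [(360,190),(388,512)]:
    print(a,b,*tri(s,S(*a),t,T(*b)), plane(s,S(*a),40),plane(t,T(*b),40))
B=lambda x,y:px(220,140,10,x,y); C=lambda x,y:px(180,150,8,x,y)
print("plate corners top", [plane(t,C(*p),100) for p in [(97,120),(547,122),(552,570),(97,575)]])
print("plate corners side", [plane(s,B(*p),100) for p in [(90,137),(585,80),(685,440),(140,500)]])
# screws
print("screws top", [plane(t,C(*p),100) for p in [(120,143),(520,143),(521,540)]])
print("screws side", [plane(s,B(*p),100) for p in [(115,142),(563,98),(655,412),(170,466)]])
print("gaps side z124",[plane(s,B(*p),124) for p in [(272,240),(475,215)]])
print("gaps top z124",[plane(t,C(*p),124) for p in [(314,245),(311,425)]])
print("notch top z108",[plane(t,C(*p),108) for p in [(420,265),(220,415)]], plane(s,B(482,325),108))
for p in [(272,240),(475,215)]:
  for q in [(314,245),(311,425)]: print(*tri(s,B(*p),t,C(*q)))
E
```

```text
(152, 365) (360, 190) [ 608.3 -127.5   38.7] 96.52550893700877 [ 559.3 -135.1   40. ] [ 657. -127.   40.]
(152, 365) (388, 512) [ 558.6 -134.3   38.9] 1.6273757701641647 [ 559.3 -135.1   40. ] [ 557.7 -134.1   40. ]
(500, 315) (360, 190) [ 659.7 -127.9   32.1] 2.5599770466729277 [ 659.  -133.3   40. ] [ 657. -127.   40.]
(500, 315) (388, 512) [ 604.4 -141.7   59.6] 98.67504556722453 [ 659.  -133.3   40. ] [ 557.7 -134.1   40. ]
plate corners top [array([651.1, 260. , 100. ]), array([649.5,  61.1, 100. ]), array([452.2,  58.9, 100. ]), array([450.6, 257. , 100. ])]
plate corners side [array([454.6, 253.4, 100. ]), array([652.1, 257.1, 100. ]), array([650.1,  56.9, 100. ]), array([453.3,  57.6, 100. ])]
screws top [array([640.8, 249.7, 100. ]), array([640.1,  73. , 100. ]), array([465.3,  72.4, 100. ])]
screws side [array([464., 249., 100.]), array([641.5, 247.7, 100. ]), array([642.3,  72.4, 100. ]), array([465.7,  72.5, 100. ])]
gaps side z124 [array([514.4, 158.4, 124. ]), array([590.8, 160.3, 124. ])]
gaps top z124 [array([591.9, 161. , 124. ]), array([513.9, 161.7, 124. ])]
notch top z108 [array([585.1, 116.4, 108. ]), array([519.6, 203.1, 108. ])] [586.5 118.3 108. ]
[552.5 159.2 129. ] 76.8220264398775
[514.5 162.1 120.5] 0.5943797466254591
[591.5 161.1 123.2] 0.991818104786083
[551.4 156.3 130.1] 76.28143354215199
```

```bash
python3 - <<'E'
from h import *
import pickle
s,t=pickle.load(open("c0.pkl","rb"))
def cc(c,x0,y0,w,h,k,name):
    im=c["color"][y0:y0+h,x0:x0+w,::-1].astype(np.float32)
    lo,hi=np.percentile(im,[1,99]); im=np.clip((im-lo)/(hi-lo),0,1)*255
    im=np.clip(im,0,255).astype(np.uint8)
    cv2.imwrite("pics/"+name,cv2.resize(im,None,fx=k,fy=k,interpolation=cv2.INTER_NEAREST))
cc(s,268,218,40,34,18,"s_trap2.png");cc(t,285,158,30,30,20,"t_trap2.png")
E
```

```text
(no output)
```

View pics/s_trap2.png

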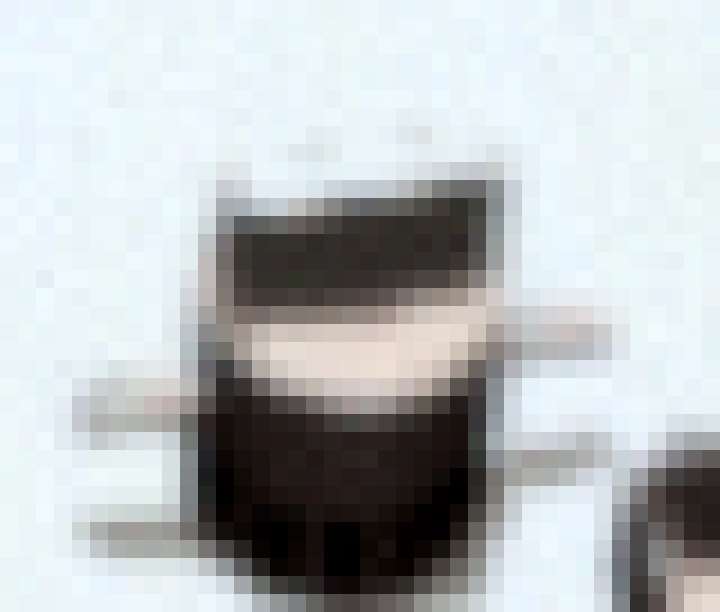

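View pics/t_trap2.png

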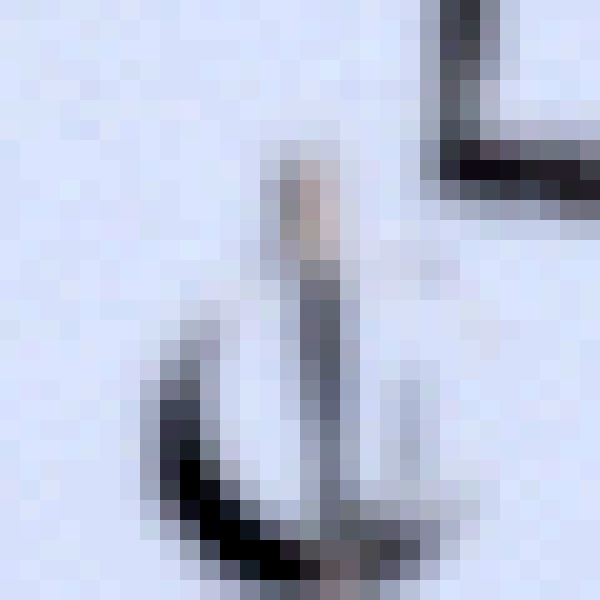

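```bash
python3 - <<'E'
from h import *
import pickle
np.set_printoptions(precision=1,suppress=True)
s,t=pickle.load(open("c0.pkl","rb"))
print(ray(s,(0,0))[0],ray(t,(0,0))[0])
S=lambda x,y:px(268,218,18,x,y); T=lambda x,y:px(285,158,20,x,y)
print("side -y top edge z102",plane(s,S(215,207),102),plane(s,S(508,180),102), "bottom edge z68",plane(s,S(220,310),68),plane(s,S(505,280),68))
print("top +y top edge",plane(t,T(350,265),102),plane(t,T(355,500),102),"-y",plane(t,T(415,300),102),plane(t,T(420,500),102))
# two-view height of handle top end corners
c=np.array(S(361,193)); d=T(385,385)
print(tri(s,c,t,d))
# predicted outline for hypothesised pose as a check
import itertools
for (x,y,a) in [(608.3,-131.5,.06)]:
  R=lambda u,v,z:(x+u*np.cos(a)-v*np.sin(a),y+u*np.sin(a)+v*np.cos(a),z)
  P=[R(-50,0,40),R(50,0,40),R(-25,-6,102),R(25,-6,102),R(-25,6,102),R(25,6,102),R(-25,-6,68),R(25,-6,68)]
  print((proj(s,P)-[268,218]+.5)*18-.5); print((proj(t,P)-[285,158]+.5)*20-.5)
E
```

```text
[ 405.9 -823.8 1044.2] [ 416.6   17.5 1430.8]
side -y top edge z102 [ 580.4 -139.2  102. ] [ 633.4 -141.4  102. ] bottom edge z68 [ 583.2 -137.6   68. ] [ 636.1 -139.    68. ]
top +y top edge [ 627. -129.  102.] [ 585.5 -129.3  102. ] -y [ 620.8 -140.3  102. ] [ 585.4 -140.6  102. ]
(array([ 607.4, -135.6,   95.7]), np.float64(1.4957374590562842))
[[ 79.1 401.7]
 [596.4 308.5]
 [232.8 203.6]
 [502.3 156.1]
 [216.  151.2]
 [483.9 104.3]
 [224.3 315.6]
 [488.2 268.4]]
[[348.9 689.8]
 [308.6 150.5]
 [410.8 509.8]
 [389.5 227.8]
 [342.3 514.1]
 [321.2 232.2]
 [388.8 533.5]
 [368.1 258.4]]
```

```bash
cat >> h.py <<'E'
from scipy.spatial.transform import Rotation as Rn
def down(psi):
    # tool x down, tool y at world angle psi
    x=np.array([0,0,-1.]); y=np.array([np.cos(psi),np.sin(psi),0]); return Rn.from_matrix(np.array([x,y,np.cross(x,y)]).T)
def cur():
    o=bot.get_obs(); return np.array(o["eef_pos"]),Rn.from_euler("xyz",o["eef_rot"]),o
def show():
    p,R,o=cur(); m=R.as_matrix()
    print("t",o["time_s"],"p",p.round(2),"x",m[:,0].round(4),"psi",round(float(np.arctan2(m[1,1],m[0,1])),4),"F",np.round(o["force"],1),"T",np.round(o["ft_torque"],2),"w",round(o["gripper_width"],2),"q",np.round(o["qpos"],3))
def plan(p1,psi1,n,p0=None,R0=None):
    p,R,_=cur()
    if p0 is not None: p=np.array(p0,float)
    if R0 is not None: R=R0
    p1=np.array(p1,float);R1=down(psi1)
    rv=(R.inv()*R1).as_rotvec(); d=p1-p
    for i in range(n):
        Ri=R*Rn.from_rotvec(rv*i/n)
        print(i,(Ri.inv().apply(d/n)/50).round(3).tolist(),(rv/n/np.radians(6)).round(3).tolist())
E
python3 - <<'E'
from h import *
show()
for psi in(np.pi/2+.03,-np.pi/2+.03): print(psi);plan([608,-132.5,420],psi,30)
E
```

```text
t 0.2 p [174.25 703.64 404.21] x [-1.e-04 -9.e-04 -1.e+00] psi 1.3281 F [-0.2  1.  -0.4] T [-0.   -0.03 -0.  ] w 93.04 q [-1.405  0.6   -0.003  1.6    0.002  0.943 -0.08 ]
1.6007963267948966
0 [-0.01, -0.472, 0.415] [-0.087, -0.0, 0.0]
1 [-0.01, -0.475, 0.41] [-0.087, -0.0, 0.0]
2 [-0.01, -0.479, 0.406] [-0.087, -0.0, 0.0]
3 [-0.01, -0.483, 0.402] [-0.087, -0.0, 0.0]
4 [-0.01, -0.486, 0.397] [-0.087, -0.0, 0.0]
5 [-0.01, -0.49, 0.393] [-0.087, -0.0, 0.0]
6 [-0.01, -0.494, 0.388] [-0.087, -0.0, 0.0]
7 [-0.01, -0.497, 0.384] [-0.087, -0.0, 0.0]
8 [-0.01, -0.5, 0.379] [-0.087, -0.0, 0.0]
9 [-0.01, -0.504, 0.375] [-0.087, -0.0, 0.0]
10 [-0.01, -0.507, 0.37] [-0.087, -0.0, 0.0]
11 [-0.01, -0.511, 0.366] [-0.087, -0.0, 0.0]
12 [-0.01, -0.514, 0.361] [-0.087, -0.0, 0.0]
13 [-0.01, -0.517, 0.356] [-0.087, -0.0, 0.0]
14 [-0.01, -0.52, 0.351] [-0.087, -0.0, 0.0]
15 [-0.01, -0.524, 0.347] [-0.087, -0.0, 0.0]
16 [-0.01, -0.527, 0.342] [-0.087, -0.0, 0.0]
17 [-0.01, -0.53, 0.337] [-0.087, -0.0, 0.0]
18 [-0.01, -0.533, 0.332] [-0.087, -0.0, 0.0]
19 [-0.01, -0.536, 0.327] [-0.087, -0.0, 0.0]
20 [-0
[... 1070 characters left out ...]

14 [-0.01, 0.295, 0.554] [0.913, 0.0, 0.0]
15 [-0.01, 0.347, 0.524] [0.913, 0.0, 0.0]
16 [-0.01, 0.395, 0.488] [0.913, 0.0, 0.0]
17 [-0.01, 0.44, 0.448] [0.913, 0.0, 0.0]
18 [-0.01, 0.481, 0.404] [0.913, 0.0, 0.0]
19 [-0.011, 0.517, 0.356] [0.913, 0.0, 0.0]
20 [-0.011, 0.549, 0.305] [0.913, 0.0, 0.0]
21 [-0.011, 0.575, 0.252] [0.913, 0.0, 0.0]
22 [-0.011, 0.597, 0.195] [0.913, 0.0, 0.0]
23 [-0.011, 0.613, 0.138] [0.913, 0.0, 0.0]
24 [-0.011, 0.623, 0.078] [0.913, 0.0, 0.0]
25 [-0.011, 0.628, 0.019] [0.913, 0.0, 0.0]
26 [-0.011, 0.627, -0.041] [0.913, 0.0, 0.0]
27 [-0.011, 0.62, -0.101] [0.913, 0.0, 0.0]
28 [-0.011, 0.607, -0.16] [0.913, 0.0, 0.0]
29 [-0.011, 0.589, -0.217] [0.913, 0.0, 0.0]
```

```bash
python3 - <<'E'
from h import *
plan([608,-132.5,420],np.pi/2+.03,20)
E
```

```text
0 [-0.015, -0.707, 0.622] [-0.13, -0.0, 0.0]
1 [-0.015, -0.716, 0.612] [-0.13, -0.0, 0.0]
2 [-0.015, -0.724, 0.602] [-0.13, -0.0, 0.0]
3 [-0.015, -0.732, 0.593] [-0.13, -0.0, 0.0]
4 [-0.015, -0.74, 0.583] [-0.13, -0.0, 0.0]
5 [-0.015, -0.748, 0.572] [-0.13, -0.0, 0.0]
6 [-0.015, -0.756, 0.562] [-0.13, -0.0, 0.0]
7 [-0.015, -0.763, 0.552] [-0.13, -0.0, 0.0]
8 [-0.015, -0.771, 0.541] [-0.13, -0.0, 0.0]
9 [-0.015, -0.778, 0.531] [-0.13, -0.0, 0.0]
10 [-0.015, -0.785, 0.52] [-0.13, -0.0, 0.0]
11 [-0.015, -0.792, 0.509] [-0.13, -0.0, 0.0]
12 [-0.016, -0.799, 0.498] [-0.13, -0.0, 0.0]
13 [-0.016, -0.806, 0.488] [-0.13, -0.0, 0.0]
14 [-0.016, -0.813, 0.476] [-0.13, -0.0, 0.0]
15 [-0.016, -0.819, 0.465] [-0.13, -0.0, 0.0]
16 [-0.016, -0.825, 0.454] [-0.13, -0.0, 0.0]
17 [-0.016, -0.831, 0.443] [-0.13, -0.0, 0.0]
18 [-0.016, -0.837, 0.431] [-0.13, -0.0, 0.0]
19 [-0.016, -0.843, 0.42] [-0.13, -0.0, 0.0]
```

play_rows(deltas=[{"offset":[-0.015,-0.71,0.62],"delta_rot":[-0.13,0,0]},{"offset":[-0.015,-0.72,0.61],"delta_rot":[-0.13,0,0]},{"offset":[-0.015,-0.72,0.6],"delta_rot":[-0.13,0,0]},{"offset":[-0.015,-0.73,0.59],"delta_rot":[-0.13,0,0]},{"offset":[-0.015,-0.74,0.58],"delta_rot":[-0.13,0,0]},{"offset":[-0.015,-0.75,0.57],"delta_rot":[-0.13,0,0]},{"offset":[-0.015,-0.76,0.56],"delta_rot":[-0.13,0,0]},{"offset":[-0.015,-0.76,0.55],"delta_rot":[-0.13,0,0]},{"offset":[-0.015,-0.77,0.54],"delta_rot":[-0.13,0,0]},{"offset":[-0.015,-0.78,0.53],"delta_rot":[-0.13,0,0]}], hand=1)

```text
time_s: 1.45
eef_pos: [390.6, 284.2, 412.4]
eef_rot: [0.643, 1.57, 0.537]
force: [0.7, 0.6, -0.6]
gripper_width: 92.9
```

```bash
python3 - <<'E'
from h import *
show()
plan([608,-132.5,400],np.pi/2+.03,10)
E
```

```text
t 1.45 p [390.63 284.22 412.38] x [ 3.e-04  2.e-04 -1.e+00] psi 1.4646 F [ 0.7  0.6 -0.6] T [0.03 0.08 0.01] w 92.94 q [-0.734  0.301 -0.016  2.131  0.007  0.709  0.71 ]
0 [0.025, -0.783, 0.521] [-0.13, 0.0, -0.0]
1 [0.025, -0.79, 0.51] [-0.13, 0.0, -0.0]
2 [0.025, -0.797, 0.499] [-0.13, 0.0, -0.0]
3 [0.025, -0.803, 0.488] [-0.13, 0.0, -0.0]
4 [0.025, -0.81, 0.477] [-0.13, 0.0, -0.0]
5 [0.025, -0.816, 0.466] [-0.13, 0.0, -0.0]
6 [0.025, -0.823, 0.455] [-0.13, 0.0, -0.0]
7 [0.025, -0.829, 0.444] [-0.13, 0.0, -0.0]
8 [0.025, -0.835, 0.432] [-0.13, 0.0, -0.0]
9 [0.025, -0.84, 0.421] [-0.13, 0.0, -0.0]
```

play_rows(deltas=[{"offset":[0.025,-0.78,0.52],"delta_rot":[-0.13,0,0]},{"offset":[0.025,-0.79,0.51],"delta_rot":[-0.13,0,0]},{"offset":[0.025,-0.8,0.5],"delta_rot":[-0.13,0,0]},{"offset":[0.025,-0.8,0.49],"delta_rot":[-0.13,0,0]},{"offset":[0.025,-0.81,0.48],"delta_rot":[-0.13,0,0]},{"offset":[0.025,-0.82,0.47],"delta_rot":[-0.13,0,0]},{"offset":[0.025,-0.82,0.455],"delta_rot":[-0.13,0,0]},{"offset":[0.025,-0.83,0.445],"delta_rot":[-0.13,0,0]},{"offset":[0.025,-0.83,0.43],"delta_rot":[-0.13,0,0]},{"offset":[0.025,-0.84,0.42],"delta_rot":[-0.13,0,0]}])

```text
time_s: 2.7
eef_pos: [608.2, -132.4, 399.6]
eef_rot: [1.655, 1.571, 1.685]
force: [0.1, 0.8, -0.3]
gripper_width: 93.2
```

```bash
python3 - <<'E'
from h import *
show()
s=bot.camera("side");t=bot.camera("top")
crop(s,220,150,140,110,5,"s1.png");crop(t,250,130,100,90,6,"t1.png")
plan([608,-132.5,258.3],np.pi/2+.03,5)
E
```

```text
t 2.7 p [ 608.16 -132.37  399.64] x [-0.e+00  1.e-04 -1.e+00] psi 1.6009 F [ 0.1  0.8 -0.3] T [ 0.08 -0.01 -0.02] w 93.23 q [ 0.099  0.481  0.036  1.851 -0.023  0.81   1.747]
0 [0.564, 0.016, -0.003] [-0.012, 0.001, 0.005]
1 [0.564, 0.016, -0.003] [-0.012, 0.001, 0.005]
2 [0.564, 0.016, -0.002] [-0.012, 0.001, 0.005]
3 [0.564, 0.015, -0.002] [-0.012, 0.001, 0.005]
4 [0.564, 0.015, -0.002] [-0.012, 0.001, 0.005]
```

View pics/s1.png

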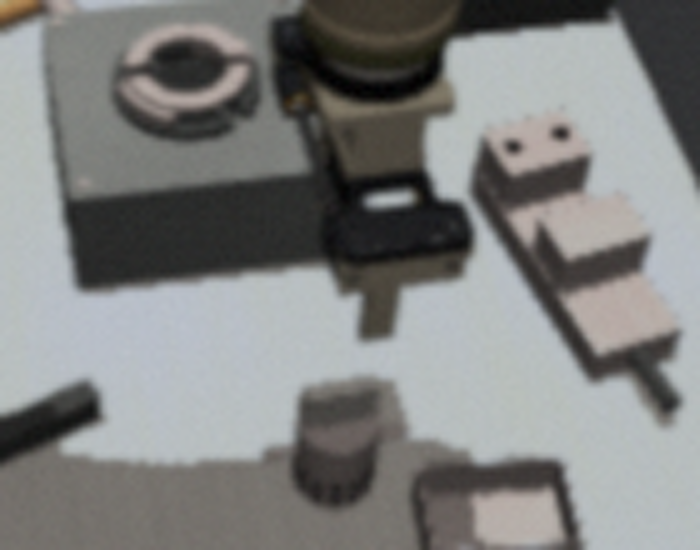

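View pics/t1.png

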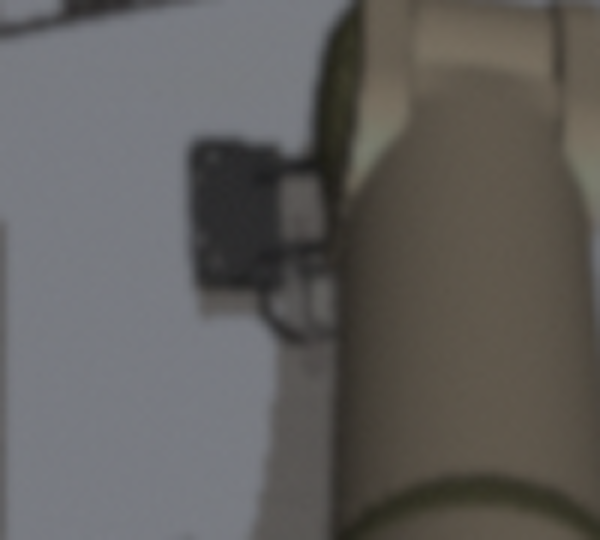

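play_rows(deltas=[{"offset":[0.56,0,0],"delta_rot":[0,0,0]},{"offset":[0.56,0,0],"delta_rot":[0,0,0]},{"offset":[0.56,0,0],"delta_rot":[0,0,0]},{"offset":[0.56,0,0],"delta_rot":[0,0,0]},{"offset":[0.3,0,0],"delta_rot":[0,0,0]},{"offset":[0.2,0,0],"delta_rot":[0,0,0]},{"offset":[0.06,0,0],"delta_rot":[0,0,0]},{"offset":[0,0,0],"delta_rot":[0,0,0]},{"offset":[0,0,0],"delta_rot":[0,0,0]},{"offset":[0,0,0],"delta_rot":[0,0,0]}])

```text
time_s: 4.05
eef_pos: [607.7, -131.0, 260.3]
eef_rot: [-0.163, 1.57, -0.133]
force: [-0.2, 0.3, 1.0]
gripper_width: 93.0
```

```bash
python3 - <<'E'
from h import *
show()
s=bot.camera("side")
crop(s,260,190,70,60,10,"s2.png")
E
```

```text
t 4.05 p [ 607.7  -131.05  260.28] x [ 9.e-04 -1.e-04 -1.e+00] psi 1.6001 F [-0.2  0.3  1. ] T [ 0.   -0.01 -0.02] w 93.05 q [ 0.107  0.659  0.022  1.955 -0.027  0.527  1.747]
```

View pics/s2.png

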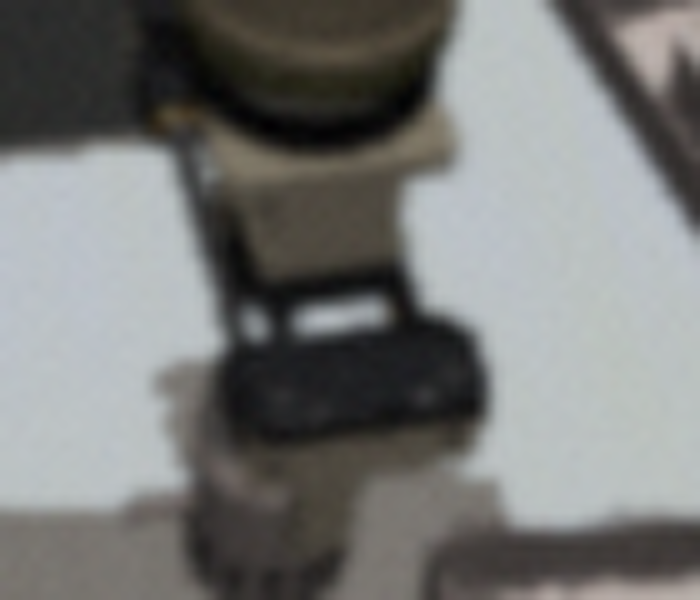

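```bash
python3 - <<'E'
from h import *
s=bot.camera("side")
f=lambda P:((proj(s,P)-[260,190]+.5)*10-.5).round(0).tolist()
print(f([[608,-131,102],[608,-131,68],[608,-178,73],[608,-195,73],[600.5,-195,73],[615.5,-195,73],[580,-131,34],[636,-131,34]]))
show()
E
```

```text
[[278.0, 364.0], [272.0, 426.0], [303.0, 534.0], [314.0, 578.0], [291.0, 581.0], [337.0, 575.0], [185.0, 497.0], [347.0, 476.0]]
t 4.15 p [ 607.65 -130.99  260.09] x [ 6.e-04 -0.e+00 -1.e+00] psi 1.6003 F [ 0.   1.1 -0. ] T [ 0.02 -0.02 -0.04] w 93.21 q [ 0.107  0.659  0.022  1.955 -0.027  0.527  1.747]
```

play_rows(deltas=[{"offset":[0,0,0],"delta_rot":[0,0,0]},{"offset":[0,0,0],"delta_rot":[0,0,0]},{"offset":[0,0,0],"delta_rot":[0,0,0]},{"offset":[0,0,0],"delta_rot":[0,0,0]},{"offset":[0,0,0],"delta_rot":[0,0,0]},{"offset":[0,0,0],"delta_rot":[0,0,0]},{"offset":[0,0,0],"delta_rot":[0,0,0]},{"offset":[0,0,0],"delta_rot":[0,0,0]},{"offset":[0,0,0],"delta_rot":[0,0,0]},{"offset":[0,0,0],"delta_rot":[0,0,0]}], hand=-1, squeeze=40)

```text
time_s: 5.4
eef_pos: [607.3, -130.9, 259.4]
eef_rot: [2.932, 1.57, 2.961]
force: [-0.1, -1.2, -3.4]
gripper_width: 11.9
```

```bash
python3 - <<'E'
from h import *
show()
E
```

```text
t 5.4 p [ 607.35 -130.91  259.4 ] x [-8.e-04  2.e-04 -1.e+00] psi 1.6003 F [-0.1 -1.2 -3.4] T [-0.14  0.08  0.02] w 11.86 q [ 0.107  0.66   0.022  1.956 -0.027  0.527  1.747]
```

play_rows(deltas=[{"offset":[-0.1,0,0],"delta_rot":[0,0,0]},{"offset":[-0.3,0,0],"delta_rot":[0,0,0]},{"offset":[-0.5,0,0],"delta_rot":[0,0,0]},{"offset":[-0.6,0,0],"delta_rot":[0,0,0]},{"offset":[-0.6,0,0],"delta_rot":[0,0,0]},{"offset":[-0.6,0,0],"delta_rot":[0,0,0]},{"offset":[-0.4,0,0],"delta_rot":[0,0,0]},{"offset":[-0.2,0,0],"delta_rot":[0,0,0]},{"offset":[-0.1,0,0],"delta_rot":[0,0,0]},{"offset":[0,0,0],"delta_rot":[0,0,0]}])

```text
time_s: 6.65
eef_pos: [607.4, -130.9, 429.5]
eef_rot: [2.961, 1.57, 2.99]
force: [0.8, -0.1, -5.0]
gripper_width: 11.8
```

```bash
python3 - <<'E'
from h import *
show()
s=bot.camera("side");t=bot.camera("top")
crop(s,260,150,90,80,8,"s3.png");crop(t,260,140,90,75,8,"t3.png")
plan([552.7,160.3,420],np.pi/2+.005,10)
E
```

```text
t 6.65 p [ 607.45 -130.92  429.52] x [-4.e-04  1.e-04 -1.e+00] psi 1.6004 F [ 0.8 -0.1 -5. ] T [ 0.01 -0.01 -0.01] w 11.84 q [ 0.093  0.447  0.04   1.823 -0.022  0.872  1.744]
0 [0.018, 0.585, -0.092] [0.023, -0.001, -0.0]
1 [0.018, 0.585, -0.094] [0.023, -0.001, -0.0]
2 [0.018, 0.585, -0.095] [0.023, -0.001, -0.0]
3 [0.018, 0.585, -0.097] [0.023, -0.001, -0.0]
4 [0.018, 0.584, -0.098] [0.023, -0.001, -0.0]
5 [0.018, 0.584, -0.099] [0.023, -0.001, -0.0]
6 [0.018, 0.584, -0.101] [0.023, -0.001, -0.0]
7 [0.018, 0.584, -0.102] [0.023, -0.001, -0.0]
8 [0.018, 0.584, -0.104] [0.023, -0.001, -0.0]
9 [0.018, 0.583, -0.105] [0.023, -0.001, -0.0]
```

View pics/s3.png

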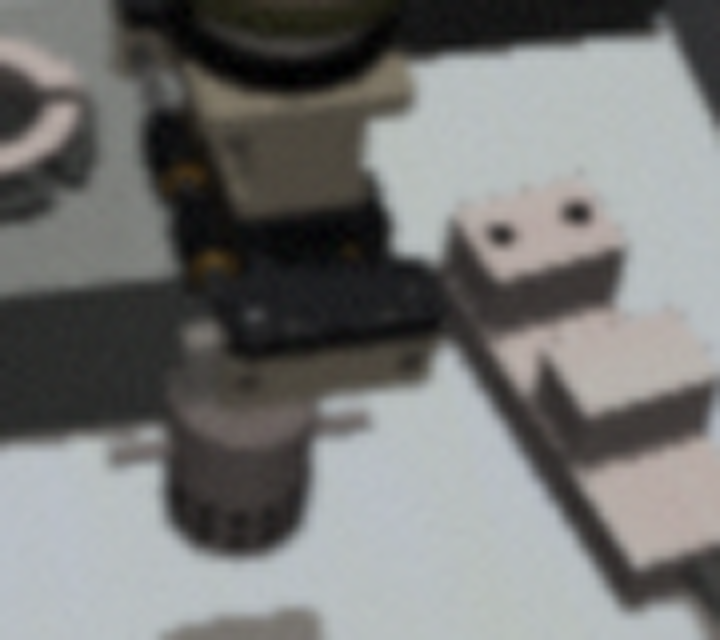

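View pics/t3.png

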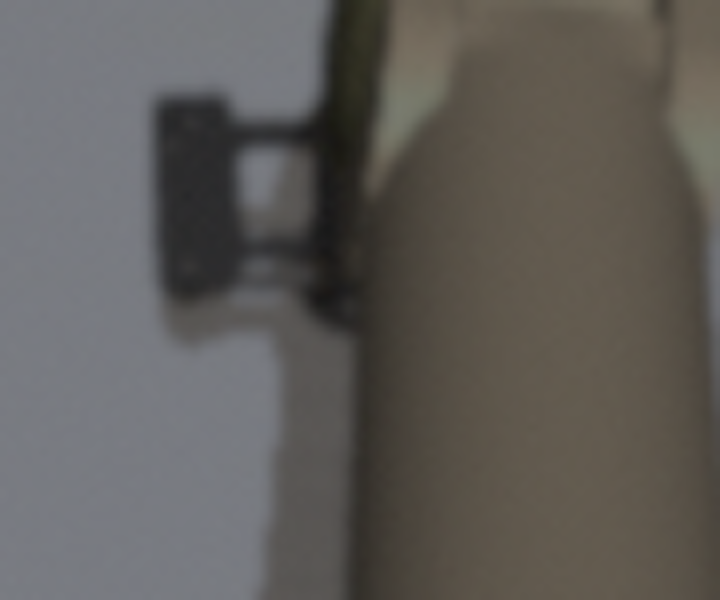

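```bash
python3 - <<'E'
from h import *
np.set_printoptions(precision=1,suppress=True)
s=bot.camera("side")
S=lambda x,y:px(260,150,8,x,y)
print("lugs z210",plane(s,S(110,455),210),plane(s,S(372,420),210))
p,R,o=cur()
f=lambda P:((proj(s,P)-[260,150]+.5)*8-.5).round(0).tolist()
c=p-[0,0,p[2]]
L=np.array([np.cos(.03),np.sin(.03),0])
for dx in(-2,0,2):
  q=c+L*dx
  print(dx,f([q+L*-50+[0,0,210],q+L*50+[0,0,210]]),f([q+L*-28+[0,0,200],q+L*28+[0,0,200]]))
show()
E
```

```text
lugs z210 [ 558.3 -132.2  210. ] [ 659.6 -130.3  210. ]
-2 [[103.0, 456.0], [361.0, 420.0]] [[159.0, 465.0], [303.0, 445.0]]
0 [[108.0, 456.0], [366.0, 419.0]] [[164.0, 465.0], [308.0, 444.0]]
2 [[113.0, 455.0], [371.0, 418.0]] [[169.0, 464.0], [313.0, 443.0]]
t 6.8 p [ 607.5 -130.9  428.9] x [-0.  0. -1.] psi 1.6004 F [ 0.5 -0.6 -4.7] T [ 0.  0. -0.] w 11.86 q [ 0.1  0.4  0.   1.8 -0.   0.9  1.7]
```

play_rows(deltas=[{"offset":[0.01,0.3,-0.05],"delta_rot":[0,0,0]},{"offset":[0.02,0.6,-0.1],"delta_rot":[0.03,0,0]},{"offset":[0.02,0.7,-0.11],"delta_rot":[0.03,0,0]},{"offset":[0.02,0.8,-0.13],"delta_rot":[0.03,0,0]},{"offset":[0.02,0.8,-0.14],"delta_rot":[0.03,0,0]},{"offset":[0.02,0.8,-0.14],"delta_rot":[0.03,0,0]},{"offset":[0.02,0.8,-0.14],"delta_rot":[0.03,0,0]},{"offset":[0.02,0.6,-0.1],"delta_rot":[0.03,0,0]},{"offset":[0.02,0.3,-0.06],"delta_rot":[0.02,0,0]},{"offset":[0.01,0.14,-0.02],"delta_rot":[0,0,0]}])

```text
time_s: 8.05
eef_pos: [552.1, 160.7, 420.5]
eef_rot: [-2.494, 1.57, -2.487]
force: [-0.8, 0.6, -4.4]
gripper_width: 11.6
```

```bash
python3 - <<'E'
from h import *
show()
s=bot.camera("side");t=bot.camera("top")
crop(s,220,110,90,75,8,"s4.png");crop(t,180,140,90,75,8,"t4.png")
E
```

```text
t 8.05 p [552.06 160.74 420.54] x [-3.e-04 -2.e-04 -1.e+00] psi 1.5772 F [-0.8  0.6 -4.4] T [ 0.02 -0.02 -0.  ] w 11.6 q [-0.388  0.401  0.008  1.933 -0.004  0.808  1.2  ]
```

View pics/s4.png

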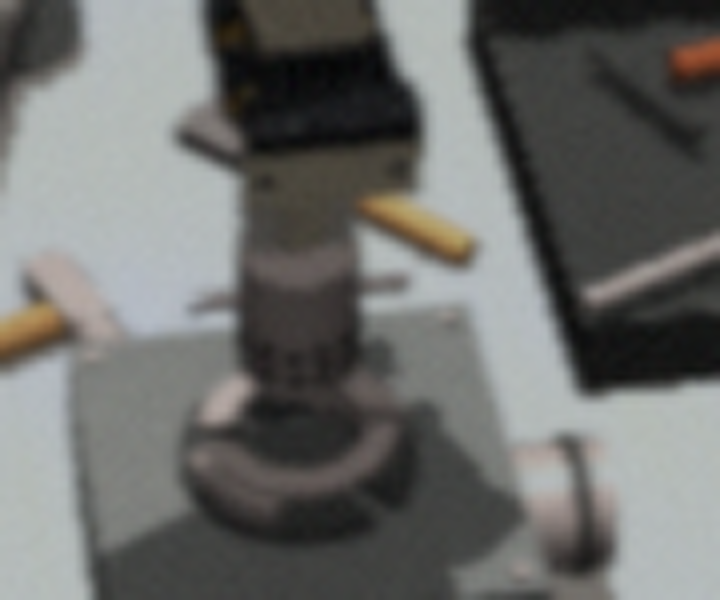

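View pics/t4.png

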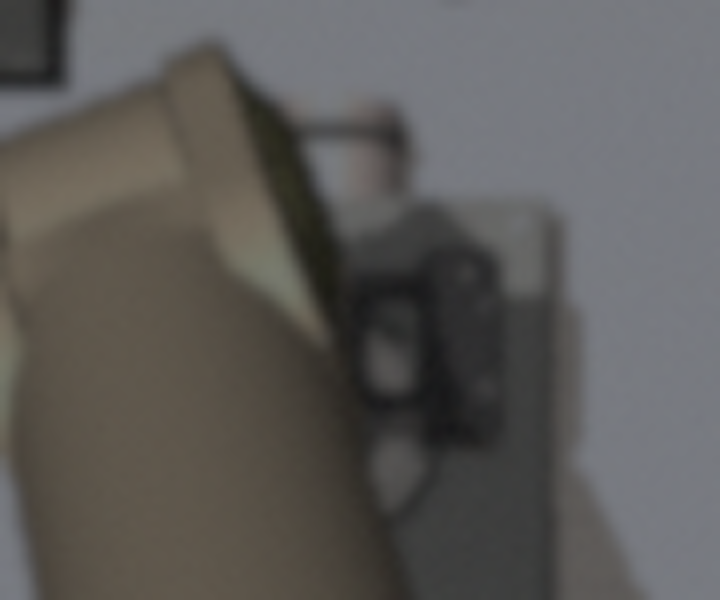

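```bash
python3 - <<'E'
from h import *
s=bot.camera("side")
p,R,o=cur(); z=p[2]-219.4; a=.006
f=lambda P:((proj(s,P)-[220,110]+.5)*8-.5).round(0).tolist()
c=np.array([p[0],p[1],0]); L=np.array([np.cos(a),np.sin(a),0])
for dx in(-2,0,2):
  q=c+L*dx
  print(dx,f([q+L*-50+[0,0,z],q+L*50+[0,0,z]]),f([q+L*-28+[0,0,z-10],q+L*28+[0,0,z-10]]))
# brightness profiles across the cylinder and lugs
g=cv2.cvtColor(s["color"],cv2.COLOR_RGB2GRAY)
print(g[147:149,240:274]); 
for r in range(144,151): print(r,g[r,240:274])
show()
E
```

```text
-2 [[182.0, 306.0], [405.0, 283.0]] [[232.0, 318.0], [356.0, 305.0]]
0 [[187.0, 306.0], [409.0, 282.0]] [[236.0, 318.0], [360.0, 305.0]]
2 [[191.0, 305.0], [413.0, 282.0]] [[241.0, 317.0], [365.0, 304.0]]
[[186 186 180 169 162 155 140 121 107  89  63  52  55  57  57  58  58  60
   60  59  56  56  52  50  76 131 162 168 169 168 167 170 174 174]
 [185 186 177 156 133 123 117 115 111  88  60  53  56  56  55  59  58  59
   57  58  54  55  54  51  75 132 163 170 165 162 158 156 156 152]]
144 [183 185 185 184 184 184 184 184 172 134  81  69  81  87  92  93  94  95
  95  93  91  87  78  67  78 118 139 142 140 138 142 165 179 183]
145 [186 185 185 182 184 180 178 177 165 125  80  55  64  70  74  84  89  88
  85  84  81  70  61  55  61  89 108 110 111 108 117 146 173 183]
146 [185 185 184 182 179 168 160 154 139 107  71  55  56  56  62  64  68  69
  66  66  65  57  55  49  61  88 109 118 125 127 135 150 170 183]
147 [186 186 180 169 162 155 140 121 107  89  63  52  55  57  57  58  58  60
  60  59  56  56  52  50  76 131 162 168 169 168 167 170 174 174]
148 [185 186 177 156 133 123 117 115 111  88  60  53  56  56  55  59  58  59
  57  58  54  55  54  51  75 132 163 170 165 162 158 156 156 152]
149 [184 187 182 166 150 147 157 164 157 120  70  53  52  56  57  58  61  57
  58  56  57  55  51  47  61  99 127 135 135 135 131 133 131 131]
150 [181 179 178 175 170 167 170 171 163 120  74  49  55  54  59  59  57  62
  59  60  56  53  50  48  57  93 116 121 125 123 123 124 125 125]
t 8.2 p [552.55 159.3  420.67] x [-0.e+00 -5.e-04 -1.e+00] psi 1.5755 F [-0.3  0.  -4.8] T [-0.08 -0.02 -0.01] w 11.63 q [-0.386  0.401  0.009  1.933 -0.004  0.809  1.201]
```

play_rows(deltas=[{"offset":[0.1,0,0],"delta_rot":[0,0,0]},{"offset":[0.2,0,0],"delta_rot":[0,0,0]},{"offset":[0.2,0,0],"delta_rot":[0,0,0]},{"offset":[0.06,0,0],"delta_rot":[0,0,0]},{"offset":[0,0,0],"delta_rot":[0,0,0]},{"offset":[0,0,0],"delta_rot":[0,0,0]},{"offset":[0,0,0],"delta_rot":[0,0,0]},{"offset":[0,0,0],"delta_rot":[0,0,0]},{"offset":[0,0,0],"delta_rot":[0,0,0]},{"offset":[0,0,0],"delta_rot":[0,0,0]}], squeeze=18)

```text
time_s: 9.45
eef_pos: [552.4, 160.0, 392.8]
eef_rot: [-0.051, 1.571, -0.046]
force: [0.4, 0.6, -4.3]
gripper_width: 11.7
```

```bash
python3 - <<'E'
from h import *
show()
s=bot.camera("side")
crop(s,225,120,70,60,10,"s5.png")
show();bot.camera("side");show();bot.camera("side");show()
E
```

```text
t 9.45 p [552.4  160.01 392.79] x [ 1.e-04 -0.e+00 -1.e+00] psi 1.5762 F [ 0.4  0.6 -4.3] T [ 0.03 -0.02 -0.01] w 11.69 q [-0.385  0.434  0.006  1.961 -0.004  0.746  1.2  ]
t 9.5 p [552.41 159.99 392.8 ] x [ 1.e-04 -0.e+00 -1.e+00] psi 1.5762 F [-1.2 -0.9 -4.1] T [-0.04 -0.02 -0.  ] w 11.93 q [-0.385  0.434  0.006  1.961 -0.004  0.746  1.2  ]
t 9.55 p [552.41 159.99 392.74] x [ 0. -0. -1.] psi 1.5762 F [ 0.5 -0.6 -5.5] T [-0.02  0.01 -0.01] w 11.86 q [-0.385  0.434  0.006  1.961 -0.004  0.746  1.2  ]
t 9.6 p [552.43 160.02 392.75] x [ 1.e-04 -0.e+00 -1.e+00] psi 1.5763 F [-0.3  0.4 -4. ] T [ 0.05 -0.04  0.02] w 12.19 q [-0.385  0.434  0.006  1.961 -0.004  0.746  1.2  ]
```

View pics/s5.png

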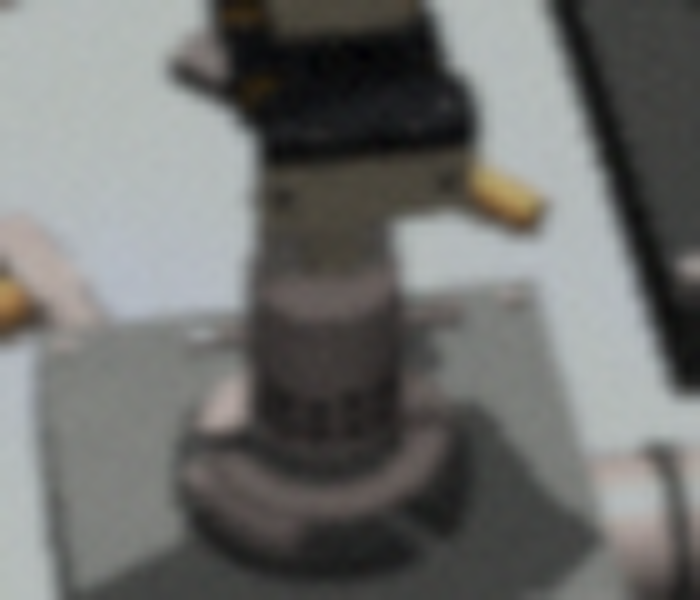

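```bash
python3 - <<'E'
from h import *
import pickle
s,t=pickle.load(open("c0.pkl","rb"))
th=np.linspace(0,2*np.pi,400)
def ext(c,cx,cy,r,z,x0,y0,k):
    P=np.c_[cx+r*np.cos(th),cy+r*np.sin(th),0*th+z]
    q=(proj(c,P)-[x0,y0]+.5)*k-.5
    return np.r_[q.min(0),q.max(0)].round(0)
print("side ring108 r56",ext(s,552.8,160.3,56,108,225,120,10)," z124 r45",ext(s,552.8,160.3,45,124,225,120,10)," z124 r31",ext(s,552.8,160.3,31,124,225,120,10))
print("cyl bottom",ext(s,553.2,160,28,133.4,225,120,10))
print("in s_box crop: ring",ext(s,552.8,160.3,56,108,220,140,10),"ringbase",ext(s,552.8,160.3,56,100,220,140,10),"r45",ext(s,552.8,160.3,45,124,220,140,10),"r31 ",ext(s,552.8,160.3,31,124,220,140,10))
print("in t_box: ring",ext(t,552.8,160.3,56,108,180,150,8),"r45",ext(t,552.8,160.3,45,124,180,150,8),"r31",ext(t,552.8,160.3,31,124,180,150,8))
E
```

```text
side ring108 r56 [174. 357. 474. 563.]  z124 r45 [203. 345. 445. 510.]  z124 r31 [240. 370. 407. 483.]
cyl bottom [249. 357. 401. 459.]
in s_box crop: ring [224. 157. 524. 363.] ringbase [225. 173. 523. 378.] r45 [253. 145. 495. 310.] r31  [290. 170. 457. 283.]
in t_box: ring [191. 212. 447. 467.] r45 [211. 231. 419. 439.] r31 [243. 264. 387. 407.]
```

```bash
python3 - <<'E'
from h import *
import pickle
s,t=pickle.load(open("c0.pkl","rb"))
g=cv2.cvtColor(s["color"],cv2.COLOR_RGB2GRAY).astype(int)
print("side rows");
for r in (162,164,166): print(r,g[r,242:274].tolist())
print("side cols 257,258"); print([g[150:182,c].tolist() for c in(257,258)])
g=cv2.cvtColor(t["color"],cv2.COLOR_RGB2GRAY).astype(int)
for r in (191,192,193): print(r,g[r,200:240].tolist())
E
```

```text
side rows
162 [115, 99, 100, 128, 139, 137, 116, 86, 65, 52, 37, 36, 35, 36, 41, 44, 45, 41, 39, 39, 38, 38, 49, 68, 79, 94, 96, 89, 80, 99, 114, 120]
164 [101, 76, 70, 67, 68, 70, 70, 61, 52, 45, 43, 43, 40, 38, 39, 41, 42, 40, 42, 42, 40, 42, 67, 118, 151, 160, 153, 118, 79, 81, 104, 116]
166 [98, 88, 99, 109, 129, 147, 157, 150, 125, 90, 62, 45, 47, 40, 42, 43, 45, 45, 45, 48, 68, 105, 136, 155, 158, 148, 115, 80, 65, 75, 99, 116]
side cols 257,258
[[137, 122, 124, 122, 131, 148, 149, 109, 59, 39, 28, 32, 44, 42, 41, 40, 43, 54, 98, 152, 152, 113, 61, 38, 46, 57, 48, 48, 81, 108, 117, 118], [135, 122, 121, 124, 133, 150, 152, 112, 65, 49, 38, 37, 45, 40, 42, 39, 45, 55, 100, 151, 153, 113, 61, 40, 44, 59, 52, 46, 83, 110, 118, 116]]
191 [97, 97, 93, 85, 75, 81, 100, 112, 114, 103, 77, 49, 39, 38, 40, 46, 57, 63, 64, 64, 64, 64, 63, 64, 64, 64, 68, 81, 101, 110, 113, 103, 82, 65, 65, 72, 87, 94, 96, 96]
192 [97, 97, 95, 84, 74, 83, 99, 112, 113, 103, 75, 47, 37, 38, 40, 48, 58, 63, 65, 63, 64, 63, 64, 65, 62, 64, 68, 82, 101, 111, 113, 103, 80, 65, 64, 72, 87, 94, 97, 96]
193 [97, 97, 94, 84, 74, 81, 100, 112, 113, 103, 78, 49, 38, 39, 41, 48, 57, 62, 62, 62, 63, 63, 64, 63, 64, 64, 68, 83, 103, 113, 113, 103, 81, 66, 64, 73, 88, 94, 97, 97]
```

play_rows(deltas=[{"offset":[0.05,0,-0.008],"delta_rot":[0,0,0]},{"offset":[0.05,0,0],"delta_rot":[0,0,0]},{"offset":[0.05,0,0],"delta_rot":[0,0,0]},{"offset":[0.05,0,0],"delta_rot":[0,0,0]},{"offset":[0.05,0,0],"delta_rot":[0,0,0]},{"offset":[0.05,0,0],"delta_rot":[0,0,0]},{"offset":[0.05,0,0],"delta_rot":[0,0,0]},{"offset":[0.05,0,0],"delta_rot":[0,0,0]},{"offset":[0,0,0],"delta_rot":[0,0,0]},{"offset":[0,0,0],"delta_rot":[0,0,0]}])

```text
time_s: 10.85
eef_pos: [552.1, 160.0, 372.8]
eef_rot: [0.136, 1.571, 0.142]
force: [-0.7, 0.5, -4.6]
gripper_width: 11.5
```

```bash
python3 - <<'E'
from h import *
show()
s=bot.camera("side")
crop(s,225,120,70,60,10,"s6.png")
show()
E
```

```text
t 10.85 p [552.06 160.02 372.78] x [ 1.e-04  0.e+00 -1.e+00] psi 1.5763 F [-0.7  0.5 -4.6] T [ 0.05 -0.01  0.03] w 11.52 q [-0.384  0.459  0.005  1.981 -0.003  0.702  1.199]
t 10.9 p [552.07 160.01 372.83] x [ 2.e-04  1.e-04 -1.e+00] psi 1.5762 F [-0.5  0.8 -4.9] T [0.02 0.01 0.05] w 11.98 q [-0.384  0.458  0.005  1.981 -0.003  0.702  1.199]
```

View pics/s6.png

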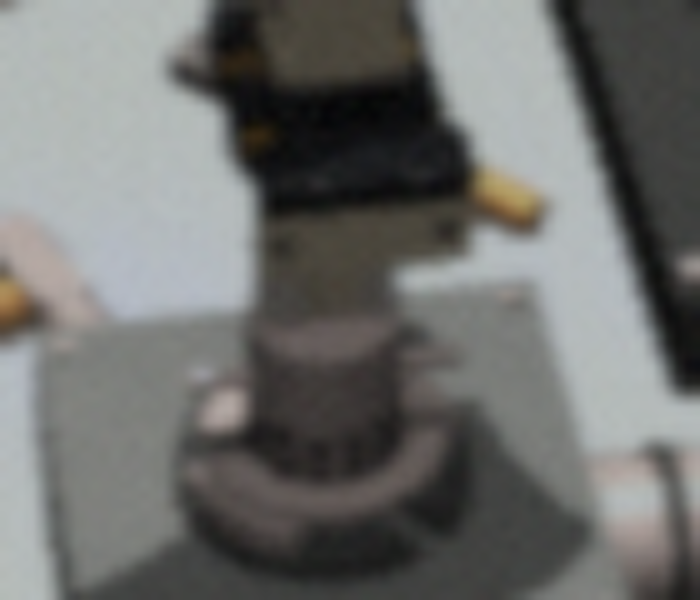

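play_rows(deltas=[{"offset":[0.06,0,0],"delta_rot":[0,0,0]},{"offset":[0.06,0,0],"delta_rot":[0,0,0]},{"offset":[0.06,0,0],"delta_rot":[0,0,0]},{"offset":[0.06,0,0],"delta_rot":[0,0,0]},{"offset":[0.06,0,0],"delta_rot":[0,0,0]},{"offset":[0.06,0,0],"delta_rot":[0,0,0]},{"offset":[0.06,0,0],"delta_rot":[0,0,0]},{"offset":[0.02,0,0],"delta_rot":[0,0,0]},{"offset":[0,0,0],"delta_rot":[0,0,0]},{"offset":[0,0,0],"delta_rot":[0,0,0]}])

```text
time_s: 12.15
eef_pos: [552.0, 160.0, 350.8]
eef_rot: [0.26, 1.571, 0.265]
force: [0.5, 1.0, -4.2]
gripper_width: 12.0
```

```bash
python3 - <<'E'
from h import *
show()
s=bot.camera("side");t=bot.camera("top")
crop(s,225,120,70,60,10,"s7.png")
crop(t,180,140,90,75,8,"t7.png")
show()
E
```

```text
t 12.15 p [552.04 160.01 350.83] x [ 2.e-04  0.e+00 -1.e+00] psi 1.5762 F [ 0.5  1.  -4.2] T [ 0.01 -0.05 -0.02] w 11.99 q [-0.383  0.487  0.003  2.001 -0.003  0.653  1.198]
t 12.25 p [552.06 160.   350.84] x [ 2.e-04  0.e+00 -1.e+00] psi 1.5762 F [-0.  -0.2 -4.8] T [ 0.05  0.02 -0.  ] w 11.91 q [-0.383  0.487  0.004  2.001 -0.003  0.653  1.198]
```

View pics/s7.png

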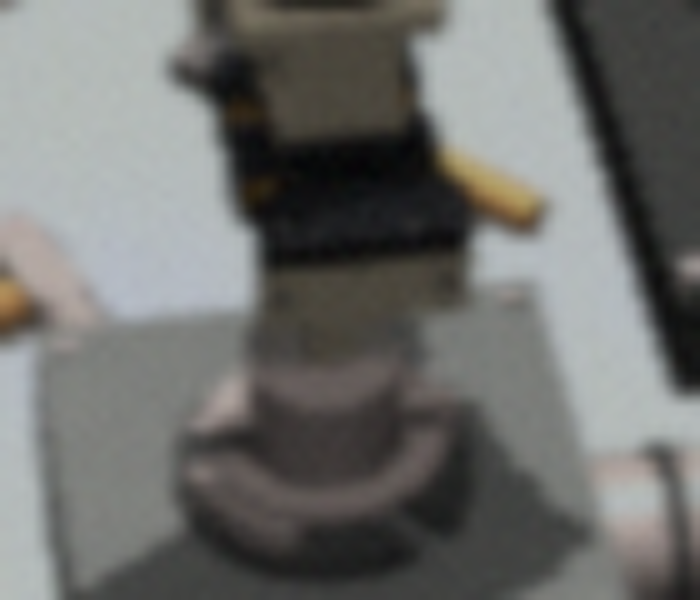

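View pics/t7.png

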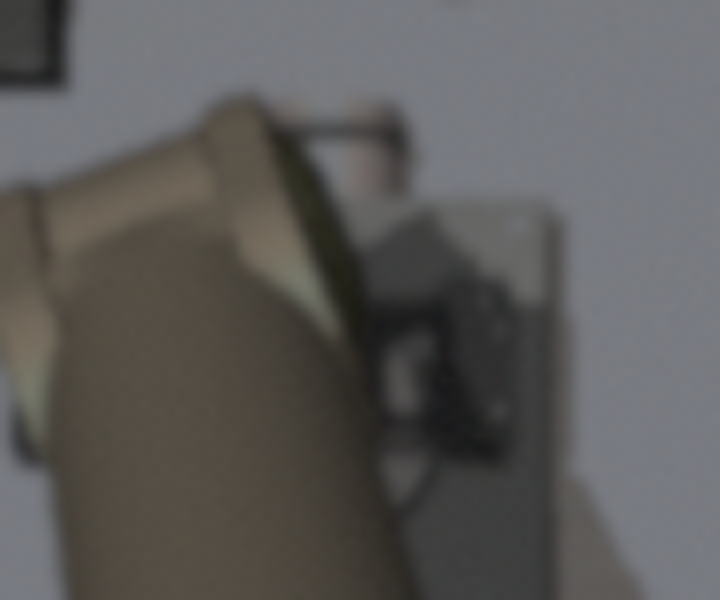

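play_rows(deltas=[{"offset":[0.02,0,0],"delta_rot":[0,0,0]},{"offset":[0.02,0,0],"delta_rot":[0,0,0]},{"offset":[0.02,0,0],"delta_rot":[0,0,0]},{"offset":[0.02,0,0],"delta_rot":[0,0,0]},{"offset":[0.01,0,0],"delta_rot":[0,0,0]},{"offset":[0.01,0,0],"delta_rot":[0,0,0]},{"offset":[0,0,0],"delta_rot":[0,0,0]},{"offset":[0,0,0],"delta_rot":[0,0,0]},{"offset":[0,0,0],"delta_rot":[0,0,0]},{"offset":[0,0,0],"delta_rot":[0,0,0]}])

```text
time_s: 13.5
eef_pos: [552.0, 160.0, 345.8]
eef_rot: [-0.029, 1.571, -0.024]
force: [-0.3, 0.2, -4.2]
gripper_width: 11.6
```

```bash
python3 - <<'E'
from h import *
show()
E
```

```text
t 13.5 p [552.04 159.99 345.78] x [ 1.e-04 -0.e+00 -1.e+00] psi 1.5762 F [-0.3  0.2 -4.2] T [0.02 0.   0.01] w 11.62 q [-3.830e-01  4.940e-01  3.000e-03  2.005e+00 -2.000e-03  6.420e-01
  1.198e+00]
```

play_rows(deltas=[{"offset":[0.03,0,0],"delta_rot":[0,0,0]},{"offset":[0.03,0,0],"delta_rot":[0,0,0]},{"offset":[0.03,0,0],"delta_rot":[0,0,0]},{"offset":[0.03,0,0],"delta_rot":[0,0,0]},{"offset":[0.03,0,0],"delta_rot":[0,0,0]},{"offset":[0.03,0,0],"delta_rot":[0,0,0]},{"offset":[0.03,0,0],"delta_rot":[0,0,0]},{"offset":[0.02,0,0],"delta_rot":[0,0,0]},{"offset":[0,0,0],"delta_rot":[0,0,0]},{"offset":[0,0,0],"delta_rot":[0,0,0]}])

```text
time_s: 14.75
eef_pos: [552.1, 160.0, 334.3]
eef_rot: [-0.202, 1.571, -0.197]
force: [0.4, -0.1, -4.4]
gripper_width: 12.1
```

```bash
python3 - <<'E'
from h import *
show()
s=bot.camera("side")
crop(s,225,120,70,60,10,"s8.png")
show()
E
```

```text
t 14.75 p [552.05 159.99 334.28] x [ 1.e-04 -0.e+00 -1.e+00] psi 1.5762 F [ 0.4 -0.1 -4.4] T [ 0.03 -0.01  0.02] w 12.06 q [-3.830e-01  5.100e-01  3.000e-03  2.014e+00 -2.000e-03  6.170e-01
  1.197e+00]
t 14.8 p [552.04 160.   334.29] x [ 1.e-04 -0.e+00 -1.e+00] psi 1.5762 F [ 1.1  0.4 -4.9] T [ 0.01  0.01 -0.05] w 11.86 q [-3.830e-01  5.100e-01  3.000e-03  2.014e+00 -2.000e-03  6.170e-01
  1.198e+00]
```

View pics/s8.png

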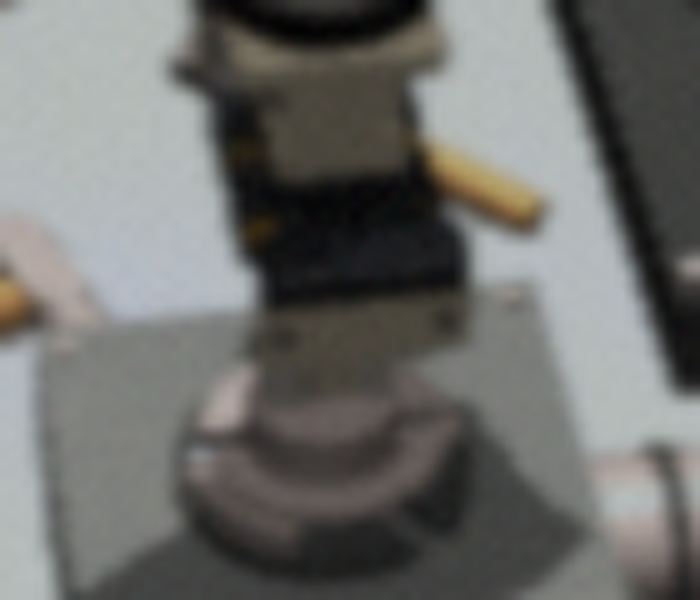

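play_rows(deltas=[{"offset":[0.02,0,0],"delta_rot":[0,0,0]},{"offset":[0.014,0,0],"delta_rot":[0,0,0]},{"offset":[0,0,0],"delta_rot":[0,0,0]},{"offset":[0,0.001,0],"delta_rot":[0.3,0,0]},{"offset":[0,0.001,0],"delta_rot":[0.5,0,0]},{"offset":[0,0.001,0],"delta_rot":[0.5,0,0]},{"offset":[0,0.001,0],"delta_rot":[0.5,0,0]},{"offset":[0,0.001,0],"delta_rot":[0.2,0,0]},{"offset":[0,0,0],"delta_rot":[0,0,0]},{"offset":[0,0,0],"delta_rot":[0,0,0]}])

```text
time_s: 16.05
eef_pos: [552.0, 160.3, 332.5]
eef_rot: [0.479, 1.571, 0.275]
force: [-0.2, -0.3, -3.9]
gripper_width: 11.9
```

```bash
python3 - <<'E'
from h import *
show()
E
```

```text
t 16.05 p [552.04 160.28 332.55] x [ 1.e-04  0.e+00 -1.e+00] psi 1.3673 F [-0.2 -0.3 -3.9] T [ 0.   -0.02 -0.03] w 11.93 q [-0.426  0.514  0.064  2.018 -0.054  0.611  1.042]
```

play_rows(deltas=[{"offset":[0,0.001,0],"delta_rot":[0.5,0,0]},{"offset":[0,0.001,0],"delta_rot":[0.7,0,0]},{"offset":[0,0.001,0],"delta_rot":[0.8,0,0]},{"offset":[0,0.001,0],"delta_rot":[0.8,0,0]},{"offset":[0,0.001,0],"delta_rot":[0.8,0,0]},{"offset":[0,0.001,0],"delta_rot":[0.8,0,0]},{"offset":[0,0.001,0],"delta_rot":[0.8,0,0]},{"offset":[0,0.001,0],"delta_rot":[0.8,0,0]},{"offset":[0,0,0],"delta_rot":[0,0,0]},{"offset":[0,0,0],"delta_rot":[0,0,0]}])

```text
time_s: 17.3
eef_pos: [552.2, 160.7, 332.6]
eef_rot: [1.418, 1.571, 0.588]
force: [0.1, -0.3, -4.8]
gripper_width: 11.9
```

```bash
python3 - <<'E'
from h import *
show()
s=bot.camera("side")
crop(s,225,120,70,60,10,"s9.png")
show()
E
```

```text
t 17.3 p [552.22 160.65 332.55] x [ 1.e-04  0.e+00 -1.e+00] psi 0.7405 F [ 0.1 -0.3 -4.8] T [-0.04  0.03  0.02] w 11.87 q [-0.553  0.524  0.248  2.026 -0.215  0.616  0.579]
t 17.35 p [552.22 160.61 332.55] x [ 0.e+00  1.e-04 -1.e+00] psi 0.74 F [ 0.9 -0.3 -4.2] T [-0.06  0.01  0.01] w 12.35 q [-0.553  0.524  0.248  2.026 -0.215  0.616  0.579]
```

View pics/s9.png

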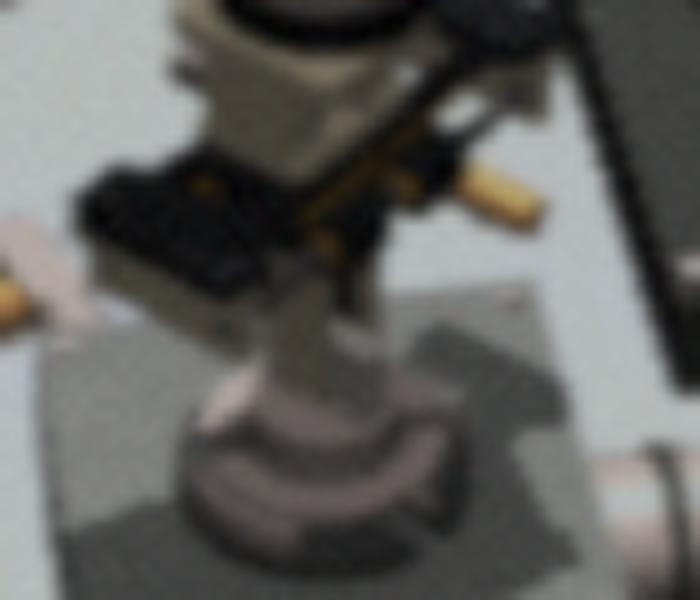

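play_rows(deltas=[{"offset":[0,0.001,0],"delta_rot":[0.4,0,0]},{"offset":[0,0,0],"delta_rot":[0.3,0,0]},{"offset":[0,0,0],"delta_rot":[0,0,0]},{"offset":[0.01,0,0],"delta_rot":[0,0,0]},{"offset":[0.01,0,0],"delta_rot":[0,0,0]},{"offset":[0.01,0,0],"delta_rot":[0,0,0]},{"offset":[0.01,0,0],"delta_rot":[0,0,0]},{"offset":[0.01,0,0],"delta_rot":[0,0,0]},{"offset":[0,0,0],"delta_rot":[0,0,0]},{"offset":[0,0,0],"delta_rot":[0,0,0]}], squeeze=12)

```text
time_s: 18.6
eef_pos: [552.3, 160.6, 330.0]
eef_rot: [0.917, 1.571, 0.011]
force: [0.3, -0.9, -4.3]
gripper_width: 11.8
```

```bash
python3 - <<'E'
from h import *
show()
E
```

```text
t 18.6 p [552.27 160.63 330.03] x [ 1.e-04  0.e+00 -1.e+00] psi 0.6651 F [ 0.3 -0.9 -4.3] T [-0.07  0.02  0.  ] w 11.84 q [-0.567  0.53   0.269  2.028 -0.236  0.612  0.526]
```

play_rows(deltas=[{"offset":[0.01,0,0],"delta_rot":[0,0,0]},{"offset":[0.01,0,0],"delta_rot":[0,0,0]},{"offset":[0.01,0,0],"delta_rot":[0,0,0]},{"offset":[0.01,0,0],"delta_rot":[0,0,0]},{"offset":[0.01,0,0],"delta_rot":[0,0,0]},{"offset":[0.01,0,0],"delta_rot":[0,0,0]},{"offset":[0,0,0],"delta_rot":[0,0,0]},{"offset":[0,0,0],"delta_rot":[0,0,0]},{"offset":[0,0,0],"delta_rot":[0,0,0]},{"offset":[0,0,0],"delta_rot":[0,0,0]}])

```text
time_s: 19.85
eef_pos: [552.2, 160.6, 327.0]
eef_rot: [-1.647, 1.57, -2.552]
force: [-0.9, -1.3, -5.2]
gripper_width: 12.2
```

```bash
python3 - <<'E'
from h import *
show()
s=bot.camera("side")
crop(s,225,120,70,60,10,"s10.png")
show()
E
```

```text
t 19.85 p [552.18 160.56 326.97] x [-3.e-04 -2.e-04 -1.e+00] psi 0.6651 F [-0.9 -1.3 -5.2] T [-0.33  0.31 -0.05] w 12.15 q [-0.565  0.534  0.266  2.031 -0.238  0.606  0.528]
t 19.9 p [552.17 160.56 326.97] x [-3.e-04 -1.e-04 -1.e+00] psi 0.665 F [-2.9 -0.4 -4.7] T [-0.36  0.38 -0.07] w 11.81 q [-0.565  0.534  0.267  2.031 -0.238  0.606  0.527]
```

View pics/s10.png

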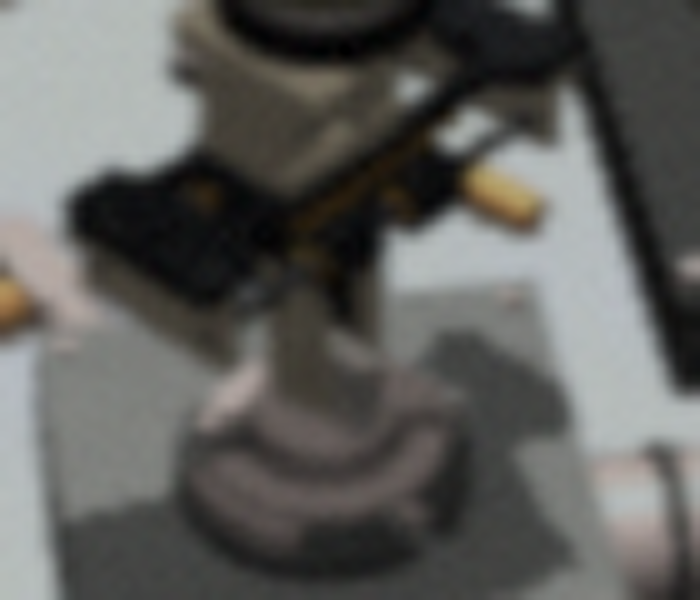

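play_rows(deltas=[{"offset":[0,-0.006,0],"delta_rot":[0.08,0,0]},{"offset":[0,-0.006,0],"delta_rot":[0.08,0,0]},{"offset":[0,0,0],"delta_rot":[0,0,0]},{"offset":[0,0,0],"delta_rot":[0,0,0]},{"offset":[0,0,0],"delta_rot":[0,0,0]},{"offset":[0,0,0],"delta_rot":[0,0,0]},{"offset":[0,0,0],"delta_rot":[0,0,0]},{"offset":[0,0,0],"delta_rot":[0,0,0]},{"offset":[0,0,0],"delta_rot":[0,0,0]},{"offset":[0,0,0],"delta_rot":[0,0,0]}])

```text
time_s: 21.15
eef_pos: [551.8, 160.3, 327.0]
eef_rot: [-1.426, 1.571, -2.349]
force: [-0.5, 0.5, -4.1]
gripper_width: 12.2
```

```bash
python3 - <<'E'
from h import *
show()
for i in range(2): bot.camera("side");show()
E
```

```text
t 21.15 p [551.76 160.28 327.03] x [-0. -0. -1.] psi 0.6484 F [-0.5  0.5 -4.1] T [-0.03  0.03 -0.01] w 12.19 q [-0.568  0.534  0.271  2.032 -0.242  0.605  0.516]
t 21.2 p [551.78 160.27 327.05] x [ 1.e-04 -0.e+00 -1.e+00] psi 0.6484 F [ 0.4  0.1 -3.5] T [-0.03  0.03 -0.01] w 11.85 q [-0.568  0.534  0.271  2.032 -0.242  0.605  0.516]
t 21.25 p [551.77 160.28 327.08] x [ 1.e-04  0.e+00 -1.e+00] psi 0.6484 F [ 0.2  0.6 -5.4] T [-0.04  0.   -0.01] w 12.0 q [-0.568  0.534  0.271  2.032 -0.242  0.605  0.516]
```

play_rows(deltas=[{"offset":[0.01,-0.006,0],"delta_rot":[0.05,0,0]},{"offset":[0.01,0,0],"delta_rot":[0,0,0]},{"offset":[0.01,0,0],"delta_rot":[0,0,0]},{"offset":[0.01,0,0],"delta_rot":[0,0,0]},{"offset":[0.01,0,0],"delta_rot":[0,0,0]},{"offset":[0.01,0,0],"delta_rot":[0,0,0]},{"offset":[0,0,0],"delta_rot":[0,0,0]},{"offset":[0,0,0],"delta_rot":[0,0,0]},{"offset":[0,0,0],"delta_rot":[0,0,0]},{"offset":[0,0,0],"delta_rot":[0,0,0]}])

```text
time_s: 22.5
eef_pos: [551.5, 160.1, 324.1]
eef_rot: [0.923, 1.571, -0.004]
force: [-0.5, 0.4, -5.1]
gripper_width: 11.9
```

```bash
python3 - <<'E'
from h import *
show()
for i in range(2): bot.camera("side");show()
E
```

```text
t 22.5 p [551.53 160.07 324.07] x [ 1.e-04 -0.e+00 -1.e+00] psi 0.6432 F [-0.5  0.4 -5.1] T [-0.03  0.02 -0.06] w 11.89 q [-0.567  0.538  0.271  2.035 -0.246  0.599  0.514]
t 22.55 p [551.55 160.09 324.07] x [ 1.e-04  0.e+00 -1.e+00] psi 0.6432 F [ 0.5 -0.4 -4.2] T [-0.01  0.02 -0.01] w 11.87 q [-0.567  0.538  0.271  2.035 -0.246  0.598  0.514]
t 22.6 p [551.53 160.1  324.03] x [ 0. -0. -1.] psi 0.6432 F [ 0.3  0.6 -4.3] T [-0.05  0.04 -0.03] w 12.39 q [-0.567  0.538  0.271  2.035 -0.246  0.599  0.514]
```

play_rows(deltas=[{"offset":[0.005,0,0],"delta_rot":[0,0,0]},{"offset":[0.005,0,0],"delta_rot":[0,0,0]},{"offset":[0.005,0,0],"delta_rot":[0,0,0]},{"offset":[0,0,0],"delta_rot":[0,0,0]},{"offset":[0,0,0],"delta_rot":[0,0,0]},{"offset":[0,0,0],"delta_rot":[0,0,0]},{"offset":[0,0,0],"delta_rot":[0,0,0]},{"offset":[0,0,0],"delta_rot":[0,0,0]},{"offset":[0,0,0],"delta_rot":[0,0,0]},{"offset":[0,0,0],"delta_rot":[0,0,0]}])

```text
time_s: 23.85
eef_pos: [551.5, 160.1, 323.3]
eef_rot: [0.777, 1.571, -0.15]
force: [-1.0, -0.0, -2.9]
gripper_width: 11.6
```

```bash
python3 - <<'E'
from h import *
show()
for i in range(2): bot.camera("side");show()
E
```

```text
t 23.85 p [551.55 160.09 323.31] x [ 1.e-04 -0.e+00 -1.e+00] psi 0.6432 F [-1.  -0.  -2.9] T [-0.08  0.07 -0.  ] w 11.62 q [-0.567  0.539  0.27   2.035 -0.246  0.597  0.514]
t 23.9 p [551.54 160.09 323.3 ] x [ 0. -0. -1.] psi 0.6432 F [ 0.3 -0.  -2.6] T [-0.03  0.14 -0.02] w 12.01 q [-0.567  0.539  0.27   2.035 -0.246  0.597  0.514]
t 23.95 p [551.55 160.06 323.31] x [ 1.e-04 -0.e+00 -1.e+00] psi 0.6431 F [ 0.2 -0.8 -2.8] T [-0.04  0.06  0.06] w 12.02 q [-0.567  0.539  0.27   2.035 -0.246  0.597  0.514]
```

play_rows(deltas=[{"offset":[0.004,0,0],"delta_rot":[0,0,0]},{"offset":[0,0,0],"delta_rot":[0,0,0]},{"offset":[0,0,0],"delta_rot":[0,0,0]},{"offset":[0,0,0],"delta_rot":[0,0,0]},{"offset":[0,0,0],"delta_rot":[0,0,0]},{"offset":[0,0,0],"delta_rot":[0,0,0]},{"offset":[0,0,0],"delta_rot":[0,0,0]},{"offset":[0,0,0],"delta_rot":[0,0,0]},{"offset":[0,0,0],"delta_rot":[0,0,0]},{"offset":[0,0,0],"delta_rot":[0,0,0]}], hand=0.1)

```text
time_s: 25.2
eef_pos: [551.5, 160.1, 323.1]
eef_rot: [0.826, 1.571, -0.101]
force: [0.1, 0.4, 0.6]
gripper_width: 51.4
```

```bash
python3 - <<'E'
from h import *
show()
s=bot.camera("side")
crop(s,225,120,70,60,10,"s11.png")
E
```

```text
t 25.2 p [551.54 160.08 323.1 ] x [ 1.e-04 -0.e+00 -1.e+00] psi 0.6432 F [0.1 0.4 0.6] T [-0.03  0.04 -0.01] w 51.36 q [-0.567  0.54   0.27   2.036 -0.246  0.596  0.514]
```

View pics/s11.png

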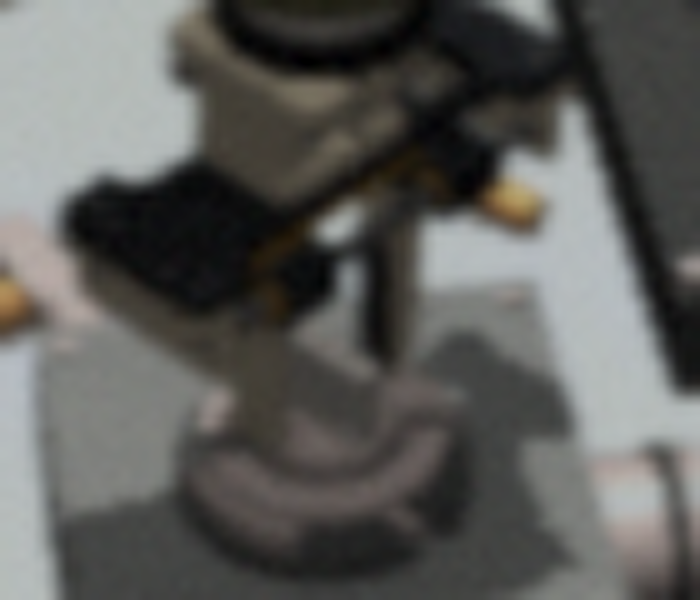

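Released: the fingers are open at 51 mm and the handle stands free between them. I'll retreat straight up, then swing clear to look.

play_rows(deltas=[{"offset":[-0.05,0,0],"delta_rot":[0,0,0]},{"offset":[-0.2,0,0],"delta_rot":[0,0,0]},{"offset":[-0.4,0,0],"delta_rot":[0,0,0]},{"offset":[-0.5,0,0],"delta_rot":[0,0,0]},{"offset":[-0.5,0,0],"delta_rot":[0,0,0]},{"offset":[-0.4,0,0],"delta_rot":[0,0,0]},{"offset":[-0.2,0,0],"delta_rot":[0,0,0]},{"offset":[0,0,0],"delta_rot":[0,0,0]},{"offset":[0,0,0],"delta_rot":[0,0,0]},{"offset":[0,0,0],"delta_rot":[0,0,0]}])

```text
time_s: 26.5
eef_pos: [551.4, 160.1, 434.8]
eef_rot: [-1.722, 1.57, -2.65]
force: [-0.4, -0.1, 0.3]
gripper_width: 51.0
```

```bash
python3 - <<'E'
from h import *
show()
s=bot.camera("side")
crop(s,225,120,70,60,10,"s12.png")
plan([300,500,430],0.6432,10)
E
```

```text
t 26.5 p [551.41 160.1  434.85] x [-1.1e-03 -6.0e-04 -1.0e+00] psi 0.6432 F [-0.4 -0.1  0.3] T [ 0.01 -0.    0.04] w 51.05 q [-0.624  0.397  0.339  1.933 -0.173  0.84   0.449]
0 [0.01, 0.005, -0.846] [-0.0, -0.0, 0.001]
1 [0.01, 0.005, -0.846] [-0.0, -0.0, 0.001]
2 [0.01, 0.005, -0.846] [-0.0, -0.0, 0.001]
3 [0.01, 0.005, -0.846] [-0.0, -0.0, 0.001]
4 [0.01, 0.005, -0.846] [-0.0, -0.0, 0.001]
5 [0.01, 0.005, -0.846] [-0.0, -0.0, 0.001]
6 [0.01, 0.005, -0.846] [-0.0, -0.0, 0.001]
7 [0.01, 0.005, -0.846] [-0.0, -0.0, 0.001]
8 [0.01, 0.005, -0.846] [-0.0, -0.0, 0.001]
9 [0.01, 0.005, -0.846] [-0.0, -0.0, 0.001]
```

View pics/s12.png

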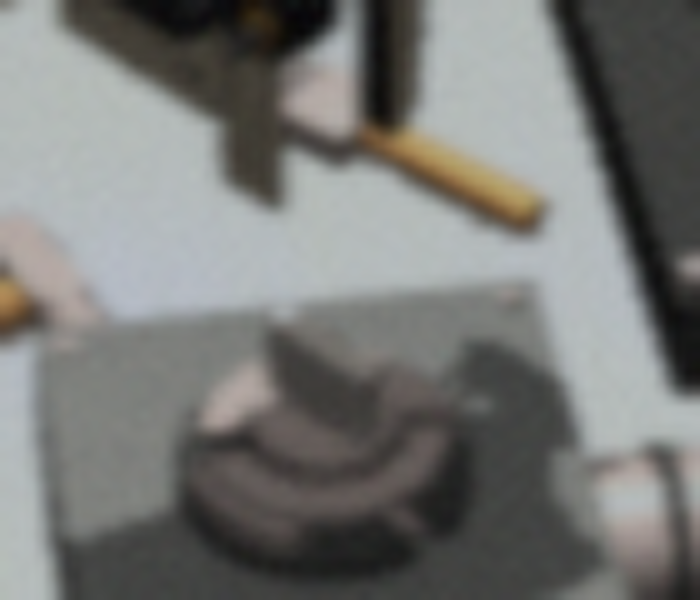

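The trap stays in the collar with its lug in the notch, near (405,520) in the crop, and the gripper is clear above it. I'll swing away to get an unobstructed check from both cameras.

play_rows(deltas=[{"offset":[0,0,-0.4],"delta_rot":[0,0,0]},{"offset":[0,0,-0.8],"delta_rot":[0,0,0]},{"offset":[0,0,-0.8],"delta_rot":[0,0,0]},{"offset":[0,0,-0.8],"delta_rot":[0,0,0]},{"offset":[0,0,-0.8],"delta_rot":[0,0,0]},{"offset":[0,0,-0.8],"delta_rot":[0,0,0]},{"offset":[0,0,-0.8],"delta_rot":[0,0,0]},{"offset":[0,0,-0.8],"delta_rot":[0,0,0]},{"offset":[0,0,-0.6],"delta_rot":[0,0,0]},{"offset":[0,0,-0.3],"delta_rot":[0,0,0]}])

```text
time_s: 27.8
eef_pos: [342.4, 437.9, 435.3]
eef_rot: [-2.097, 1.57, -3.022]
force: [-0.1, -0.6, 0.2]
gripper_width: 51.0
```

```bash
python3 - <<'E'
from h import *
show()
s=bot.camera("side");t=bot.camera("top")
crop(s,225,120,70,60,10,"s13.png");crop(t,180,150,80,75,8,"t13.png")
cv2.imwrite("pics/side_end.png",s["color"][:,:,::-1]);cv2.imwrite("pics/top_end.png",t["color"][:,:,::-1])
f=lambda c,P,x0,y0,k:((proj(c,P)-[x0,y0]+.5)*k-.5).round(0).tolist()
C=np.array([552.6,160.2,0]);a=-.92;L=np.array([np.cos(a),np.sin(a),0])
for z in(0,8): print(z,"side handle top ends, lug tips",f(s,[C+L*-25+[0,0,166+z],C+L*25+[0,0,166+z],C-L*50+[0,0,104+z],C+L*50+[0,0,104+z]],225,120,10),"top",f(t,[C+L*-25+[0,0,166+z],C+L*25+[0,0,166+z],C-L*50+[0,0,104+z],C+L*50+[0,0,104+z]],180,150,8))
E
```

```text
t 27.8 p [342.35 437.92 435.3 ] x [-7.e-04 -1.e-04 -1.e+00] psi 0.6464 F [-0.1 -0.6  0.2] T [-0.08 -0.   -0.02] w 51.03 q [-1.222  0.369  0.291  1.969 -0.142  0.822 -0.207]
0 side handle top ends, lug tips [[274.0, 309.0], [373.0, 373.0], [229.0, 403.0], [421.0, 530.0]] top [[256.0, 361.0], [352.0, 289.0], [228.0, 410.0], [411.0, 271.0]]
8 side handle top ends, lug tips [[274.0, 293.0], [373.0, 356.0], [229.0, 387.0], [421.0, 514.0]] top [[254.0, 360.0], [350.0, 287.0], [226.0, 408.0], [410.0, 269.0]]
```

View pics/s13.png

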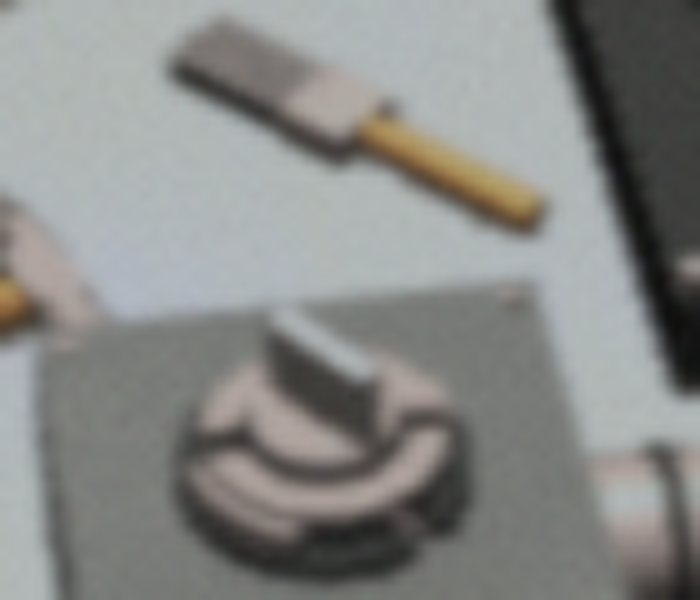

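View pics/t13.png

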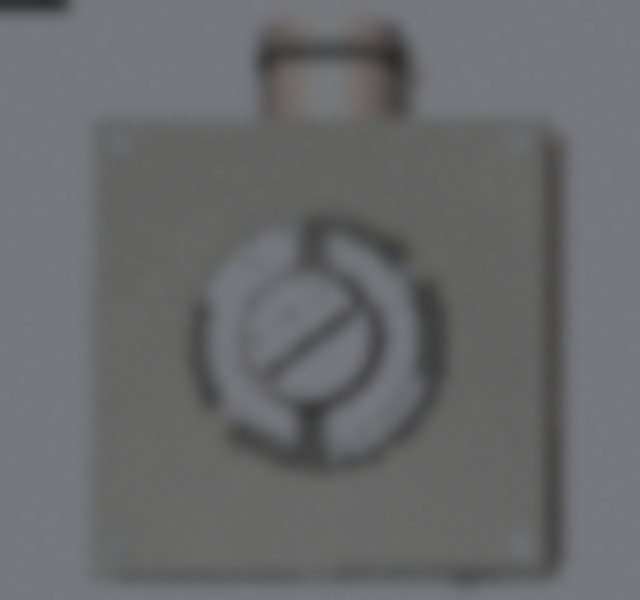

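View pics/top_end.png

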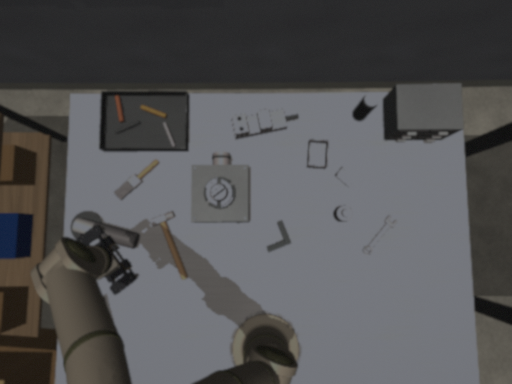

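```bash
python3 - <<'E'
from h import *
show(); print(np.abs(bot.get_obs()["qvel"]).max())
print(bot.sign_off())
E
```

```text
t 27.9 p [343.11 437.43 435.33] x [-5.e-04 -0.e+00 -1.e+00] psi 0.6461 F [-0.7 -0.1  0.1] T [-0.08  0.04  0.03] w 51.19 q [-1.221  0.369  0.291  1.969 -0.142  0.822 -0.205]
0.03538868730881518
the job is handed in; nothing more can be done
None
```

The spark trap is hanging in the bayonet hooks with both lugs down in the lock ring's notches. I let go of it, moved the arm clear and handed the job in at 27.9 s.

I gripped the trap by its bar handle and lowered it through the entry gaps without contact. I then turned it about 0.93 rad clockwise and let it down. The images had put the notches at about 0.905 rad.

**Forces:** Part-way down a lug pressed lightly on a notch wall, about 2 N sideways with about 0.35 N m at the wrist. I eased it off with a 0.6 mm shift and a small extra turn. It then reached the bottom of the notches at TCP z 323.3 mm, against 323.4 mm expected. No reading of the force on the box went above about 3 N, but readings came only at the end of each call.

**Last checks:**
- **Seating:** The side view put the top of the handle about 1–2 mm in the picture's scale from where a fully locked trap should show it, rather than at the ledge height 8 mm up. The top view showed the handle lined up with the notches.
- **Bench:** The top view showed no other object moved.
- **Disagreements:** The two cameras differed by about 2 mm on where the collar sits, which I averaged out. My two-view height for the handle top came to 96 mm against the stated 102 mm, because I had matched slightly different edges.

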